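# Pack the ruin walls into their case after the game

## Task

Pack away the ruin walls after the game: slide every wall panel up out of the wooden slotted stand and lower it, without dropping it, upright into a slot of the storage case until it stands on the case floor (one panel per slot, any slot). Then set the loose lid on the case so that it sits level and fully down on the rim, let go of it, and after that push both steel lock studs at the sides of the case all the way down. Leave the statue, the dice cup and the tape measure where they are.

Things in the scene. Friction and masses are not known exactly. Their poses are not given: they have to be found in the camera images.
- rack: fixed wooden slotted stand, 200 x 118 mm, 43 mm high. Origin: centre of its underside. Five slots run along its y, at x = -80, -40, 0, 40 and 80 mm; each is 7 mm wide and 35 mm deep (slot floor 8 mm above the table), so 40 mm of a panel stands out
- panel1: ruin wall panel of plain 5 mm board: 100 mm wide, 75 mm tall, 5 mm thick (lower 45 mm full width with two windows, above it a tower 60 mm wide in the middle up to the top edge). Origin: middle of its bottom edge; x across the thickness, y along the width, z up. At the start it stands in one slot of the rack; it may be absent (None)
- panel2: ruin wall panel of plain 5 mm board: 100 mm wide, 75 mm tall, 5 mm thick (lower 45 mm full width with two windows, above it a tower 60 mm wide in the middle up to the top edge). Origin: middle of its bottom edge; x across the thickness, y along the width, z up. At the start it stands in one slot of the rack; it may be absent (None)
- panel3: ruin wall panel of plain 5 mm board: 100 mm wide, 75 mm tall, 5 mm thick (lower 45 mm full width with two windows, above it a tower 60 mm wide in the middle up to the top edge). Origin: middle of its bottom edge; x across the thickness, y along the width, z up. At the start it stands in one slot of the rack; it may be absent (None)
- panel4: ruin wall panel of plain 5 mm board: 100 mm wide, 75 mm tall, 5 mm thick (lower 45 mm full width with two windows, above it a tower 60 mm wide in the middle up to the top edge). Origin: middle of its bottom edge; x across the thickness, y along the width, z up. At the start it stands in one slot of the rack; it may be absent (None)
- panel5: ruin wall panel of plain 5 mm board: 100 mm wide, 75 mm tall, 5 mm thick (lower 45 mm full width with two windows, above it a tower 60 mm wide in the middle up to the top edge). Origin: middle of its bottom edge; x across the thickness, y along the width, z up. At the start it stands in one slot of the rack; it may be absent (None)
- case: fixed open plywood case, outside 238 (x) x 120 (y) x 92 mm high, walls 5 mm, floor 6 mm thick. Origin: centre of its underside, z up. A grey insert (top 34 mm above the table) has five slots along y, 9 mm wide, 28 mm deep, 110 mm long. A panel in it ends 11 mm below the rim. Mid +y and -y sides: black housing 34 x 34 mm, 92 mm high, with a lock stud
- case_slot1 (a point): middle of the floor of the case's slot at x = -80 mm (6 mm above the table); its axes are the case's: x across the slot, y along it
- case_slot2 (a point): middle of the floor of the case's slot at x = -40 mm (6 mm above the table); its axes are the case's: x across the slot, y along it
- case_slot3 (a point): middle of the floor of the case's slot at x = 0 mm (6 mm above the table); its axes are the case's: x across the slot, y along it
- case_slot4 (a point): middle of the floor of the case's slot at x = 40 mm (6 mm above the table); its axes are the case's: x across the slot, y along it
- case_slot5 (a point): middle of the floor of the case's slot at x = 80 mm (6 mm above the table); its axes are the case's: x across the slot, y along it
- lid: loose plywood lid: plate 238 (x) x 120 (y) x 6 mm with a plug 220 x 102 x 5 mm under it that fits into the case mouth with 4 mm to spare all round, and a wooden bar grip on top in the middle, 20 mm (x) x 64 mm (y) and 26 mm high. Origin: centre of the plug's underside; z up. Lies flat on the table at first. Seated: origin 87 mm above the table, either way round. Lid mass about 0.16 kg
- lid_grip (a point): centre of the top face of the lid's bar grip, 37 mm above the lid's origin
- stud1 (a joint): lock stud at the case's -y side: 0 = up, 0.010 m = pushed fully down; it stays where it is left, pushing takes about 5 N
- stud2 (a joint): lock stud at the case's +y side: as stud1
- stud1_top (a point): centre of the top face of stud1, a steel cylinder of 20 mm diameter standing 20 mm out of its housing (10 mm when fully down: 102 mm above the table, 4 mm higher than the seated lid's plate); 83 mm from the case's centre
- stud2_top (a point): the same for stud2
- statue: bystander: bronze-coloured resin statue, 46 mm square base, 85 mm tall; origin under its base
- dicecup: bystander: black dice cup, 70 mm diameter, 85 mm tall; origin under its base
- tape: bystander: round grey tape measure, 60 mm diameter, 25 mm high; origin under its base
Mind the look-alikes: they are no part of the job. What is shaped like the panel4 but green is not meant.

How it is judged (in metres and radians):
On the way, in this order (a step that is already met when the one before it is completed fails the run):
1. every panel present stands upright in a slot of the case, on its floor (z of panel1 in the frame of case between 0 and 0.01 m and x of panel1 in the frame of case between -0.1 and 0.1 m and y of panel1 in the frame of case between -0.03 and 0.03 m and angle between each of panel1, panel2, panel3, panel4, panel5's own z axis and vertical below 0.25 rad and z of panel2 in the frame of case between 0 and 0.01 m and x of panel2 in the frame of case between -0.1 and 0.1 m and y of panel2 in the frame of case between -0.03 and 0.03 m and z of panel3 in the frame of case between 0 and 0.01 m and x of panel3 in the frame of case between -0.1 and 0.1 m and y of panel3 in the frame of case between -0.03 and 0.03 m and z of panel4 in the frame of case between 0 and 0.01 m and x of panel4 in the frame of case between -0.1 and 0.1 m and y of panel4 in the frame of case between -0.03 and 0.03 m and z of panel5 in the frame of case between 0 and 0.01 m and x of panel5 in the frame of case between -0.1 and 0.1 m and y of panel5 in the frame of case between -0.03 and 0.03 m), for 0.2 s.
2. the lid sits level and fully down on the case's rim, let go of (all of step 1 and z of lid in the frame of case between 0.083 and 0.0895 m and x of lid in the frame of case between -0.008 and 0.008 m and y of lid in the frame of case between -0.008 and 0.008 m and angle between lid's own z axis and vertical below 0.035 rad and contact force between the fingers and lid below 0.2 N), for 0.2 s.
3. both lock studs are pushed fully down (value of joint each of stud1, stud2 above 0.008 m and z of lid in the frame of case between 0.083 and 0.0895 m and x of lid in the frame of case between -0.008 and 0.008 m and y of lid in the frame of case between -0.008 and 0.008 m and angle between lid's own z axis and vertical below 0.035 rad), for 0.1 s.
At the end, for the whole second after the job is handed in: every panel present stands upright (0.25 rad) in a case slot, lower edge within 4 mm of the case floor; lid seated (height within 2.5 mm, centred within 8 mm, level within 0.035 rad), at rest; both studs down by more than 8 of 10 mm (all of step 1 and all of step 3 and linear speed of lid below 0.02 m/s); the robot touches nothing.
It fails at once if a panel is dropped (falls free faster than 0.9 m/s, more than about 4 cm) ((linear speed of panel1 above 0.9 m/s and contact force between the fingers and panel1 below 0.05 N) or (linear speed of panel2 above 0.9 m/s and contact force between the fingers and panel2 below 0.05 N) or (linear speed of panel3 above 0.9 m/s and contact force between the fingers and panel3 below 0.05 N) or (linear speed of panel4 above 0.9 m/s and contact force between the fingers and panel4 below 0.05 N) or (linear speed of panel5 above 0.9 m/s and contact force between the fingers and panel5 below 0.05 N)).
It fails at once if the statue is moved more than 3 cm or knocked over (distance of statue from where it was at the start of the episode above 0.03 m or angle between statue's own z axis and vertical above 0.6 rad).
It fails at once if the dicecup is moved more than 3 cm or knocked over (distance of dicecup from where it was at the start of the episode above 0.03 m or angle between dicecup's own z axis and vertical above 0.6 rad).
It fails at once if the tape is moved more than 3 cm or knocked over (distance of tape from where it was at the start of the episode above 0.03 m or angle between tape's own z axis and vertical above 0.6 rad).
Of panel1, panel2, panel3, panel4, panel5 only 3 to 5 are there at a start; the rules pass over those that are not, and their reading is None.
At some moment in a run one of lid may be knocked a few centimetres aside while the robot is not near it.
It also fails if it takes over 210 s, if anything falls off the work surface, if the arm or the gripper's body presses on something with over 40 N, if the wrist force passes 120 N, or if a joint passes its speed limit or range.

## Robot

A 6-joint arm with a two-finger parallel gripper is mounted at the origin on the work surface. World frame = base frame: x ahead of the robot, y to its left, z up, the work surface at z = 0. Lengths are in mm, angles in rad, forces in N, time in s.
With the tool pointing down it reaches from about 350 to 875 mm from the base axis. Payload 4.2 kg.
Tool frame: the origin (TCP) lies at the very end of the fingers, on their centre line; the grasp point (between the pads) lies 19 mm behind it; z points along the fingers, y is the line along which they close (so a half turn about z gives the same grasp; the last joint's range is limited). The gripper opens to 85 mm and grips with 20 to 120 N. Pads are 22 mm wide; open, the fingers measure 114 mm over their backs; the gripper's body (76 mm by 85 mm) begins 54 mm behind the grasp point. The pads swing forward as they close: fully open they stand 13 mm farther back than shut.
Start: joints at [-1.036, 0.385, 0.008, 0, -1.194, -0.259], TCP at [170.214, -601.354, 205.712] pointing down, gripper open.
Joint ranges: [-3.14, 3.14], [-1.21, 2.06], [-1.07, 1.41], [-3.16, 2.05], [-2.99, -0.16], [-3.1, 3.1]. Speed limits (rad/s): [2.79, 2.79, 3.14, 3.14, 3.14, 3.14].

## Interface

Orientations are given as a unit quaternion [x, y, z, w].
In Python, from bench import monitor, get_image, camera_info, job_done gives the robot as it stands.
- The arm moves only by the tool send_rows, never from a script. Its argument "series" is a list of rows, each a list of 3 entries, a list of its own where there are three numbers: the shift along the tool's x, y, z in mm, then the turn, a rotation vector about the tool's x, y, z in rad, then the finger opening in mm, from 0 to 85.4. A call has 1 to 8 rows; each row shifts and turns the commanded pose from where the row before left it, along the tool's axes as they then stand; what a row does not reach is not made up. A row lasts 1/10 s, in which the tool goes at most 50 mm and 8.59 degrees, less where a joint would pass 70% of its speed; a pose out of reach is approached as far as the arm can. A call with a gripper value outside its range is refused whole. The fingers move at their own pace and stop on an object; the grip force is fixed at half the most. Time passes only in rows, so rows that do not move let the fingers close. It gives the time, the measured TCP pose, the force, the opening and the grip force at its end, in the units of the state.
- monitor.read_state(): the state, without advancing time (a new reading comes with each control period).
- get_image(name): name is "side" or "top"; returns the picture (420x560x3 uint8, red, green, blue); there is no depth.
- camera_info(name): a dict with "intrinsics" (3x3 intrinsics, pixels), "dist_coeffs" ([k1, k2, p1, p2, k3] as OpenCV has them; the pictures are not rectified), "R" (3x3) and "t" (3): a world point X has camera coordinates R X + t. Camera axes: x right, y down, z forward; pixel columns grow to the right and rows downward; lengths in mm; the calibration is good to about 2 mm. A picture is of the moment at which its call begins. camera_info takes no time and is no camera call.
- job_done(): hands the job in; it is judged then, once.
The state is a dict: "clock": time; "joints": joint angles; "joint_vel": joint speeds; "joint_efforts": joint torques, N m; "position": TCP position; "ee_rot": TCP orientation; "contact_force": force on the tool from outside, world axes, zero at the start; "wrist_torque": the same for the moment, N m; "gripper_width": finger opening in mm; "grasp_force": force on a finger pad.
Only numpy, scipy, OpenCV 4.12 (cv2) and the standard library are available. Lean on these libraries where they do the work, as an engineer would, in place of code of your own. Each camera call takes 0.05 s, during which the arm holds its last target. There are 200 camera calls.

## Working session

There is one attempt and no reset: what is moved stays moved. The work goes in short steps, Python scripts to look and compute and a tool call to move; the robot and the scene stay as the last step left them, time stands still between calls to the robot, and variables do not carry over. Pictures are saved under pics/ and viewed, at most 14 in all, crops included, and the job is handed in when it is done.

Besides the shell and the picture viewer there is one more tool, called after ">>>" by a JSON object that holds its "fn" and its "kwargs", one argument or row to a line. send_rows: Moves the arm, as the interface text tells. Its arguments: {"type":"object","properties":{"series":{"type":"array"}},"required":["series"]}

```bash
mkdir -p pics; python3 - <<'E'
from bench import monitor,get_image,camera_info
import cv2
for n in("top","side"):
    im=get_image(n); cv2.imwrite(f"pics/{n}0.png",im[:,:,::-1]); c=camera_info(n); print(n,c)
print(monitor.read_state())
E
```

```text
top {'intrinsics': array([[457.05889421,   0.        , 278.2945654 ],
       [  0.        , 457.05889421, 207.37967521],
       [  0.        ,   0.        ,   1.        ]]), 'dist_coeffs': array([-0.09244136,  0.        ,  0.        ,  0.        ,  0.        ]), 'R': array([[ 3.20814946e-03, -9.99994740e-01, -4.76733520e-04],
       [-9.92124174e-01, -3.12320283e-03, -1.25219280e-01],
       [ 1.25217133e-01,  8.74701016e-04, -9.92128976e-01]]), 't': array([ -20.67985514,  582.92233236, 1311.12882853])}
side {'intrinsics': array([[388.8053541 ,   0.        , 277.18775042],
       [  0.        , 388.8053541 , 204.80374947],
       [  0.        ,   0.        ,   1.        ]]), 'dist_coeffs': array([-0.0221078,  0.       ,  0.       ,  0.       ,  0.       ]), 'R': array([[ 0.97851379, -0.20516882,  0.02040884],
       [-0.0955959 , -0.53916178, -0.83675923],
       [ 0.18268057,  0.81682944, -0.54719053]]), 't': array([-564.28791183,  127.91688711,  884.89802129])}
{'clock': 0.1, 'joints': array([-1.03641103e+00,  3.85497947e-01,  6.75027789e-03, -4.58321559e-04,
       -1.19400696e+00, -2.58606560e-01]), 'joint_vel': array([-0.000899  , -0.00157576,  0.00438388,  0.00458585, -0.00014657,
       -0.00157433]), 'joint_efforts': array([-3.79436096e-04, -3.93319094e+01,  1.88929760e+01,  4.19793740e+00,
       -2.55421452e-03,  5.96507846e-06]), 'position': array([ 170.04907032, -600.81692865,  204.7117487 ]), 'ee_rot': array([-1.37369029e-01,  9.90519432e-01,  9.85447356e-04, -1.81658889e-04]), 'contact_force': array([ 0.31331229, -0.27281516,  0.02658831]), 'wrist_torque': array([ 0.04289055, -0.01113515, -0.01411769]), 'grasp_force': 0.0, 'gripper_width': 85.43049051193651}
```

View pics/top0.png

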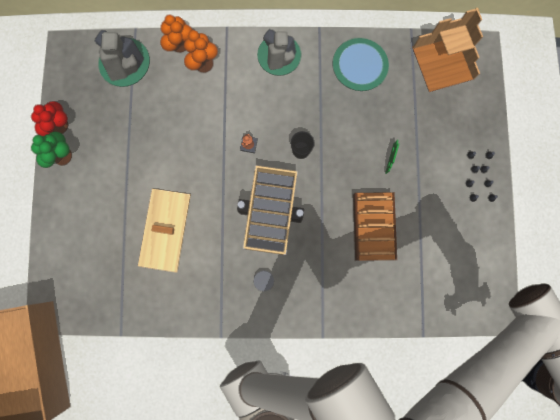

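View pics/side0.png

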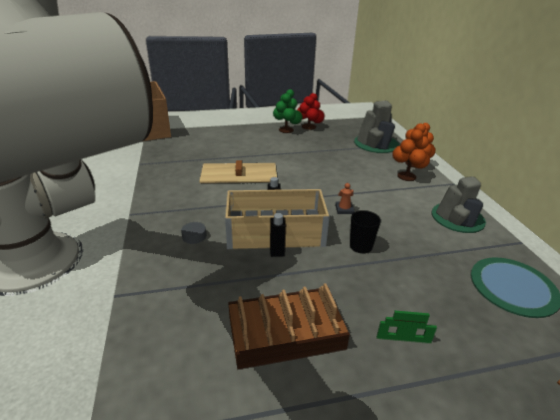

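Top view: the rack is at (375,226), the case at (270,209) with studs at (242,207) and (299,213), and the lid at (164,230). Statue (248,142), dice cup (301,144), tape (263,280).
Candidates for panels: the brown panels in the rack, and the green look-alike standing at (391,155), which isn't part of the job. I choose the brown ones in the rack and check them in a crop.

```bash
python3 - <<'E'
import cv2,numpy as np
t=cv2.imread("pics/top0.png");s=cv2.imread("pics/side0.png")
a=cv2.resize(t[180:270,340:410],None,fx=6,fy=6,interpolation=3)[:, :400]
a=cv2.resize(t[180:270,345:405],(380,570),interpolation=3)
b=cv2.resize(s[275:370,220:355],(410,288),interpolation=3)
c=cv2.resize(t[155:260,230:312],(220,282),interpolation=3)
r=np.zeros((580,800,3),np.uint8); r[:570,:380]=a; r[:288,385:795]=b; r[295:577,385:605]=c
cv2.imwrite("pics/crop0.png",r)
E
```

```text
(no output)
```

View pics/crop0.png

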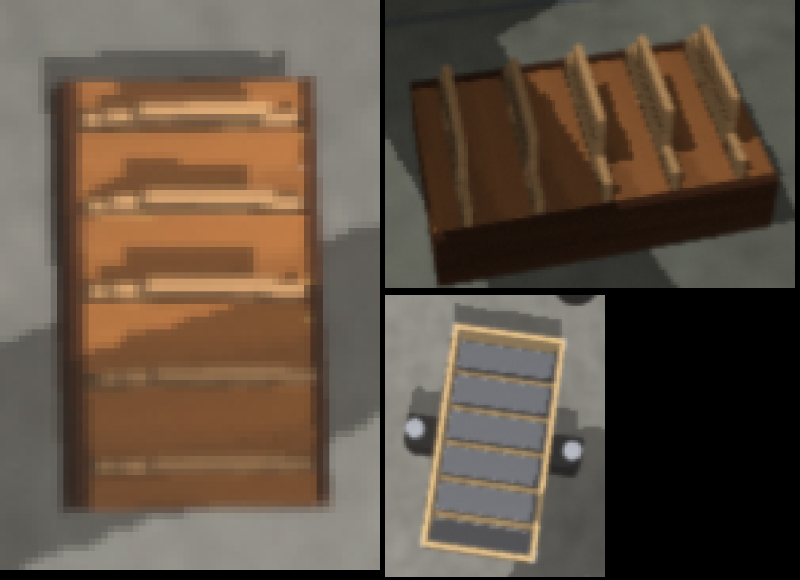

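```bash
cat > h.py <<'E'
import numpy as np,cv2
from bench import monitor,get_image,camera_info
from scipy.spatial.transform import Rotation as Ro
def cast(n,px,z):
    c=camera_info(n);K,D,R,t=c["intrinsics"],c["dist_coeffs"],c["R"],c["t"]
    u=cv2.undistortPoints(np.float64(px).reshape(-1,1,2),K,D).reshape(-1,2)
    d=np.c_[u,np.ones(len(u))]@R; C=-R.T@t
    return C+d*((z-C[2])/d[:,2])[:,None]
def proj(n,X):
    c=camera_info(n)
    return cv2.projectPoints(np.float64(X).reshape(-1,1,3),cv2.Rodrigues(c["R"])[0],c["t"],c["intrinsics"],c["dist_coeffs"])[0].reshape(-1,2)
def delta(target,yaw):
    "tool-frame shift to target, and turn about tool z for tool y axis along world angle yaw (mod pi)"
    s=monitor.read_state();R=Ro.from_quat(s["ee_rot"]).as_matrix()
    y=np.arctan2(R[1,1],R[0,1]); e=(yaw-y+np.pi/2)%np.pi-np.pi/2
    return R.T@(np.array(target)-s["position"]), e*np.sign(R[2,2]), R
E
python3 - <<'E'
from h import *
t=cv2.imread("pics/top0.png");s=cv2.imread("pics/side0.png")
for n in("top","side"):
    c=camera_info(n);print(n,-c["R"].T@c["t"])
hsv=cv2.cvtColor(t,cv2.COLOR_BGR2HSV)
# studs
P=[]
for (x,y) in((242,207),(299,213)):
    p=t[y-9:y+10,x-9:x+10].astype(float).min(2); w=np.clip(p-110,0,80); yy,xx=np.mgrid[y-9:y+10,x-9:x+10]
    P.append((( xx*w).sum()/w.sum(),(yy*w).sum()/w.sum())); print((w>0).sum())
W=cast("top",P,112);print("studs px",P,W, np.linalg.norm(W[0]-W[1]),"mid",W.mean(0)); d=W[0]-W[1];print("yaw of +y axis",np.degrees(np.arctan2(d[1],d[0]))-90)
for (x,y) in ((245,209),(289,170),(180,200),(163,230),(377,203),(377,212),(377,238),(360,240),(375,254)): print((x,y),hsv[y,x])
for k in range(192,262): print(k,[int(v) for v in t[k,375]],end=" ")
E
```

```text
top [ 414.22188941  -20.00600741 1373.79215785]
side [ 402.73815954 -769.61714244  602.75991441]
182
62
studs px [(np.float64(239.46635399673735), np.float64(206.44351549755302)), (np.float64(298.3213073005093), np.float64(212.08319185059423))] [[575.76104641  89.26157882 112.        ]
 [560.47183635 -74.59851742 112.        ]] 164.57184170977317 mid [568.11644138   7.3315307  112.        ]
yaw of +y axis -5.330634019756417
(245, 209) [10 14 55]
(289, 170) [ 19  82 174]
(180, 200) [ 24  86 235]
(163, 230) [ 14 149 174]
(377, 203) [ 13 160 186]
(377, 212) [ 14 117 142]
(377, 238) [ 15 124 140]
(360, 240) [ 14 116 101]
(375, 254) [ 13 126 121]
192 [59, 70, 85] 193 [52, 78, 114] 194 [51, 80, 120] 195 [62, 96, 137] 196 [103, 151, 202] 197 [115, 166, 217] 198 [77, 108, 140] 199 [61, 85, 112] 200 [56, 86, 125] 201 [68, 116, 179] 202 [70, 120, 184] 203 [69, 120, 184] 204 [70, 121, 187] 205 [68, 117, 179] 206 [54, 87, 131] 207 [50, 81, 121] 208 [52, 82, 121] 209 [64, 99, 139] 210 [104, 152, 201] 211 [110, 160, 210] 212 [71, 101, 133] 213 [69, 103, 143] 214 [70, 120, 185] 215 [69, 120, 185] 216 [69, 119, 185] 217 [70, 120, 186] 218 [66, 114, 175] 219 [53, 87, 132] 220 [50, 81, 122] 221 [49, 80, 120] 222 [51, 81, 120] 223 [68, 103, 143] 224 [104, 153, 203] 225 [109, 158, 207] 226 [67, 97, 130] 227 [55, 85, 125] 228 [66, 115, 178] 229 [64, 111, 171] 230 [52, 87, 131] 231 [50, 82, 124] 232 [51, 83, 124] 233 [50, 82, 123] 234 [49, 80, 121] 235 [49, 79, 118] 236 [48, 77, 115] 237 [53, 81, 117] 238 [68, 100, 134] 239 [73, 105, 137] 240 [58, 82, 111] 241 [50, 78, 115] 242 [50, 81, 122] 243 [50, 82, 123] 244 [50, 81, 123] 245 [51, 82, 125] 246 [51, 83, 125] 247 [51, 82, 123] 248 [48, 80, 120] 249 [49, 78, 118] 250 [49, 76, 113] 251 [54, 81, 116] 252 [68, 100, 133] 253 [74, 105, 138] 254 [61, 87, 121] 255 [52, 81, 121] 256 [50, 79, 118] 257 [50, 79, 118] 258 [48, 77, 114] 259 [55, 77, 109] 260 [98, 109, 123] 261 [132, 140, 143]
```

```bash
python3 - <<'E'
from h import *
t=cv2.imread("pics/top0.png"); hsv=cv2.cvtColor(t,cv2.COLOR_BGR2HSV)
P=[]
for (x,y) in((242,207),(299,213)):
    q=t[y-8:y+9,x-7:x+8].astype(float); p=q[:,:,0]; yy,xx=np.mgrid[y-8:y+9,x-7:x+8]
    w=np.clip((p-140)/40,0,1)*(q[:,:,0]>q[:,:,2]-5); print(np.round(w.sum(),1)); 
    P.append(((xx*w).sum()/w.sum(),(yy*w).sum()/w.sum()))
W=cast("top",P,112);d=W[0]-W[1];print("studs",P,W,np.linalg.norm(d),"mid",W.mean(0),"yaw",np.degrees(np.arctan2(d[1],d[0]))-90)
def rect(mask,z,name):
    mask=cv2.morphologyEx(mask,cv2.MORPH_OPEN,np.ones((2,2)))
    cs,_=cv2.findContours(mask,0,cv2.CHAIN_APPROX_NONE)
    c=max(cs,key=cv2.contourArea).reshape(-1,2); w=cast("top",c,z)[:,:2].astype(np.float32); print(name,cv2.minAreaRect(w))
def roi(m,x0,y0,x1,y1):
    o=np.zeros_like(m);o[y0:y1,x0:x1]=m[y0:y1,x0:x1];return o
wood=cv2.inRange(hsv,(8,60,110),(30,255,255))
rect(roi(wood,235,155,305,262),92,"case")
rect(roi(wood,130,180,198,280),11,"lid")
grip=cv2.inRange(hsv,(5,125,0),(18,255,255)); rect(roi(grip,148,218,178,240),37,"lidgrip")
red=cv2.inRange(hsv,(5,90,60),(20,255,255)); rect(roi(red,345,185,402,266),43,"rack")
# panels
V=t[:,:,2].astype(float)
for r0 in (196.7,210.5,224.5,238.7,252.7):
    pts=[]
    for c in range(367,386):
        k=np.arange(int(r0)-3,int(r0)+5); v=V[k,c]; w=np.clip(v-(v.min()+.5*(v.max()-v.min())),0,None); pts.append((c,(k*w).sum()/w.sum()))
    w=cast("top",pts,83)[:,:2]; f=np.polyfit(w[:,1],w[:,0],1); 
    row=t[int(round(r0)),352:402,2]
    print("panel x at y=-220:",np.polyval(f,-220).round(1),"slope deg",np.degrees(np.arctan(f[0])).round(2),"row",[int(v) for v in row])
print(cast("top",[(365,210),(386,210)],83),cast("top",[(352,210),(402,210)],53))
E
```

```text
30.8
29.5
studs [(np.float64(240.53409090909093), np.float64(204.0819805194805)), (np.float64(299.4135593220339), np.float64(212.4449152542373))] [[582.40561517  86.37416129 112.        ]
 [559.46914992 -77.63292475 112.        ]] 165.60315730228837 mid [570.93738255   4.37061827 112.        ] yaw -7.961206513070124
case ((568.1595458984375, 1.99908447265625), (123.49854278564453, 241.7129364013672), 81.8959732055664)
lid ((514.9598388671875, 321.70806884765625), (121.77368927001953, 239.08497619628906), 81.53054809570312)
lidgrip ((514.7410278320312, 320.66253662109375), (62.66151428222656, 18.57322120666504), 81.66300964355469)
rack ((526.0725708007812, -305.82379150390625), (199.23838806152344, 119.29606628417969), 0.8492692112922668)
panel x at y=-220: 607.1 slope deg -1.45 row [91, 62, 64, 84, 96, 109, 131, 142, 134, 142, 165, 173, 175, 149, 140, 185, 211, 214, 215, 215, 213, 213, 214, 217, 218, 218, 218, 218, 219, 219, 220, 220, 218, 218, 218, 196, 170, 159, 161, 179, 123, 100, 108, 125, 129, 132, 134, 134, 135, 135]
panel x at y=-220: 562.1 slope deg -3.31 row [113, 70, 56, 74
[... 564 characters left out ...]
, 87, 65, 53, 57, 66, 77, 87, 102, 119, 130, 121, 121, 134, 139, 141, 119, 115, 130, 136, 136, 136, 136, 137, 138, 139, 139, 138, 137, 138, 139, 140, 140, 140, 140, 135, 135, 139, 139, 138, 137, 132, 113, 75, 81, 95, 96, 98, 98, 99]
panel x at y=-220: 449.4 slope deg 0.11 row [101, 100, 82, 54, 54, 63, 71, 85, 115, 132, 128, 121, 128, 140, 146, 138, 116, 125, 137, 137, 136, 137, 137, 138, 138, 137, 135, 135, 136, 136, 140, 140, 139, 138, 134, 131, 132, 135, 133, 131, 126, 122, 97, 71, 84, 138, 145, 143, 143, 142]
[[ 570.37529462 -266.32860124   83.        ]
 [ 570.55196948 -326.81814779   83.        ]] [[ 573.89152063 -233.89409141   53.        ]
 [ 574.32165508 -381.36060809   53.        ]]
```

```bash
python3 - <<'E'
from h import *
t=cv2.imread("pics/top0.png");s=cv2.imread("pics/side0.png")
def pts(c,yaw,L):
    a=np.radians(yaw);L=np.array(L,float);R=np.array([[np.cos(a),-np.sin(a),0],[np.sin(a),np.cos(a),0],[0,0,1]]);return L@R.T+np.r_[c,0]
C=pts((569.4,2.),-8.05,[(119,60,92),(119,-60,92),(-119,-60,92),(-119,60,92)]+[(x,y,34) for x in(-80,-40,0,40,80) for y in (-55,55)])
S=pts((569.4,2.),-8.05,[(0,-83,112),(0,83,112)])
out=np.zeros((600,800,3),np.uint8)
for n,im,(x0,y0,w,h),k,ox in(("top",t,(232,158,76,100),6,0),("side",s,(215,175,120,85),2.8,460)):
    a=cv2.resize(im[y0:y0+h,x0:x0+w],None,fx=k,fy=k,interpolation=cv2.INTER_CUBIC)
    f=lambda X:[tuple(int(v) for v in np.round((p-(x0,y0)+.5)*k)) for p in proj(n,X)]
    q=f(C)
    for i in range(4): cv2.line(a,q[i],q[(i+1)%4],(0,0,255),1)
    for i in range(4,14,2): cv2.line(a,q[i],q[i+1],(0,255,0),1)
    for p in f(S): cv2.drawMarker(a,p,(255,0,0),0,12,1)
    out[:a.shape[0],ox:ox+a.shape[1]]=a[:600,:800-ox]
cv2.imwrite("pics/case.png",out)
E
```

```text
(no output)
```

View pics/case.png

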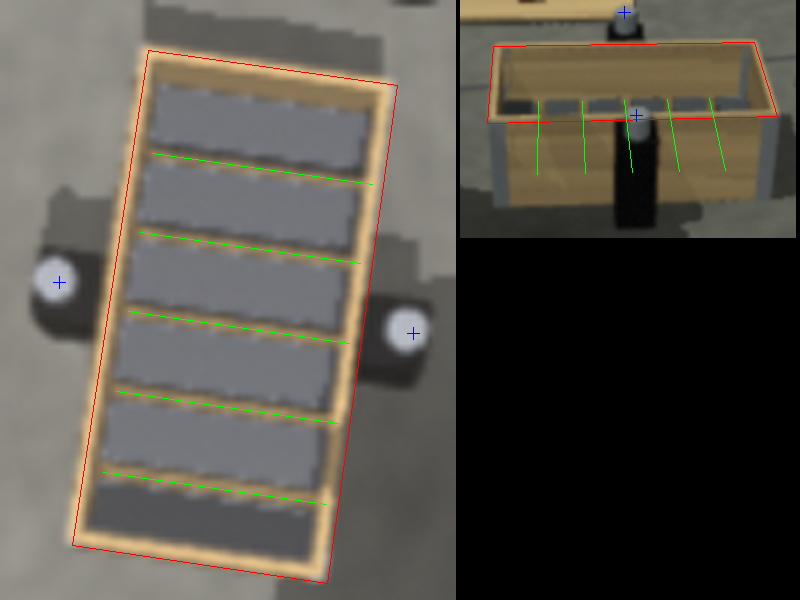

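```bash
python3 - <<'E'
from h import *
d,e,R=delta((528.3,-303,180),np.radians(1.2)); print(d,e,R.round(3))
E
```

```text
[-425.77857517  189.0352041    25.05231871] -1.3161306853924541 [[-0.962 -0.272 -0.001]
 [-0.272  0.962  0.002]
 [ 0.     0.002 -1.   ]]
```

>>> {"fn": "send_rows", "kwargs": {
  "series": [
    [[-42,19,0],[0,0,0],25],
    [[-42,19,0],[0,0,0],25],
    [[-42,19,0],[0,0,0],25],
    [[-42,19,0],[0,0,0],25],
    [[-42,19,0],[0,0,0],25],
    [[-42,19,0],[0,0,0],25],
    [[-42,19,0],[0,0,0],25],
    [[-42,19,0],[0,0,0],25]
  ]
}}

```text
clock: 0.9
position: [453.1, -362.0, 205.4]
ee_rot: [-0.137, 0.991, 0.0, -0.0]
contact_force: [1.4, -0.1, 0.3]
gripper_width: 24.7
grasp_force: 0.0
```

>>> {"fn": "send_rows", "kwargs": {
  "series": [
    [[0,0,0],[0,0,-0.145],25],
    [[0,0,0],[0,0,-0.145],25],
    [[0,0,0],[0,0,-0.145],25],
    [[0,0,0],[0,0,-0.145],25],
    [[0,0,0],[0,0,-0.145],25],
    [[0,0,0],[0,0,-0.145],25],
    [[0,0,0],[0,0,-0.145],25],
    [[0,0,0],[0,0,-0.145],25]
  ]
}}

```text
clock: 1.7
position: [451.8, -363.4, 205.1]
ee_rot: [-0.66, 0.751, 0.001, -0.0]
contact_force: [0.3, -0.0, 0.1]
gripper_width: 25.2
grasp_force: 0.0
```

```bash
cat >> h.py <<'E'
def go(x,y,z,yawdeg):
    d,e,R=delta((x,y,z),np.radians(yawdeg)); s=monitor.read_state()
    print("d",d.round(2),"turn",round(e,4),"pos",s["position"].round(2),"tilt",R[:,2].round(4),"F",s["contact_force"].round(2),"w",round(s["gripper_width"],2),"g",round(float(s["grasp_force"]),1),"t",round(s["clock"],2),"j6",s["joints"][5].round(2))
E
python3 -c "
from h import *
go(528.3,-303,130,1.2)"
```

```text
d [-69.69 -68.17  75.11] turn -0.1502 pos [ 451.79 -363.38  205.15] tilt [-1.e-03  7.e-04 -1.e+00] F [ 0.26 -0.    0.1 ] w 25.25 g 0.0 t 1.7 j6 0.27
```

>>> {"fn": "send_rows", "kwargs": {
  "series": [
    [[-23.2,-22.7,25],[0,0,0],25],
    [[-23.2,-22.7,25],[0,0,0],25],
    [[-23.2,-22.7,25],[0,0,0],25],
    [[0,0,0],[0,0,-0.15],25],
    [[0,0,0],[0,0,0],25]
  ]
}}

```text
clock: 2.2
position: [528.8, -302.9, 129.0]
ee_rot: [0.713, -0.701, -0.001, 0.001]
contact_force: [0.5, -0.9, -0.3]
gripper_width: 24.9
grasp_force: 0.0
```

```bash
python3 -c "
from h import *
go(528.3,-303,52,1.2)
a=get_image('side')[:,:,::-1];b=get_image('top')[:,:,::-1]
r=np.hstack([cv2.resize(a[200:370,200:370],(400,400),interpolation=2),cv2.resize(b[160:280,320:440],(400,400),interpolation=2)])
cv2.imwrite('pics/g1.png',r)"
```

```text
d [ 0.2   0.29 77.03] turn -0.0046 pos [ 528.83 -302.87  129.03] tilt [-3.2e-03  9.0e-04 -1.0e+00] F [ 0.51 -0.89 -0.31] w 24.93 g 0.0 t 2.2 j6 0.27
```

View pics/g1.png

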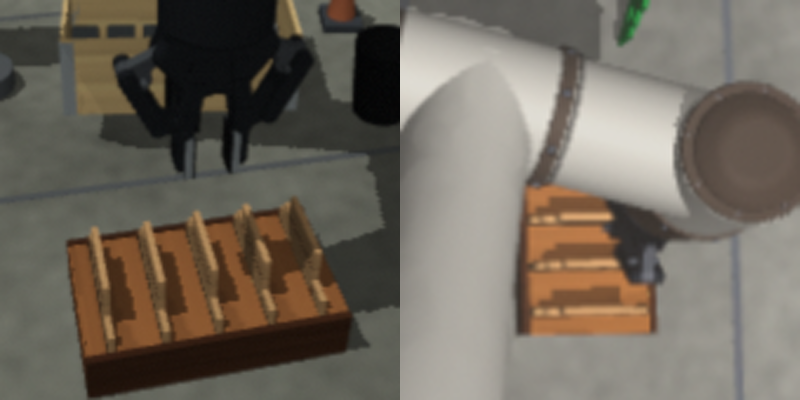

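The side crop shows the fingers straddling the middle panel, with the finger tips at about (187,165) and (233,165) and the panel top near (200,215). Next I descend.

>>> {"fn": "send_rows", "kwargs": {
  "series": [
    [[0,0,25],[0,0,0],25],
    [[0,0,25],[0,0,0],25],
    [[0,0,26],[0,0,0],25],
    [[0,0,0],[0,0,0],25],
    [[0,0,0],[0,0,0],25]
  ]
}}

```text
clock: 2.8
position: [529.1, -304.6, 55.6]
ee_rot: [0.712, -0.702, 0.0, 0.0]
contact_force: [0.8, 0.1, 0.3]
gripper_width: 25.2
grasp_force: 0.0
```

>>> {"fn": "send_rows", "kwargs": {
  "series": [
    [[0,0,0],[0,0,0],12],
    [[0,0,0],[0,0,0],12],
    [[0,0,0],[0,0,0],6],
    [[0,0,0],[0,0,0],6],
    [[0,0,0],[0,0,0],2],
    [[0,0,0],[0,0,0],2],
    [[0,0,0],[0,0,0],2]
  ]
}}

```text
clock: 3.5
position: [529.5, -303.9, 55.4]
ee_rot: [0.713, -0.702, 0.001, -0.0]
contact_force: [-0.2, 1.8, 4.4]
gripper_width: 3.0
grasp_force: 35.2
```

```bash
python3 -c "
from h import *
go(528.3,-303,52,1.2)"
```

```text
d [-0.93  1.24  3.42] turn -0.0056 pos [ 529.55 -303.91   55.43] tilt [ 1.2e-03 -6.0e-04 -1.0e+00] F [-0.24  1.81  4.45] w 3.02 g 35.2 t 3.5 j6 0.27
```

>>> {"fn": "send_rows", "kwargs": {
  "series": [
    [[0,0,0],[0,0,0],2],
    [[0,0,-5],[0,0,0],2],
    [[0,0,-10],[0,0,0],2],
    [[0,0,-10],[0,0,0],2],
    [[0,0,-15],[0,0,0],2],
    [[0,0,-20],[0,0,0],2],
    [[0,0,-30],[0,0,0],2],
    [[0,0,-35],[0,0,0],2]
  ]
}}

```text
clock: 4.3
position: [528.1, -303.5, 180.4]
ee_rot: [0.712, -0.702, -0.001, 0.0]
contact_force: [0.2, 0.3, 0.2]
gripper_width: 2.8
grasp_force: 34.6
```

```bash
python3 -c "
from h import *
go(570.3,3.5,180,-8.05)
a=get_image('side')[:,:,::-1];b=get_image('top')[:,:,::-1]
r=np.hstack([cv2.resize(a[160:360,180:380],(400,400),interpolation=2),cv2.resize(b[160:280,320:440],(400,400),interpolation=2)])
cv2.imwrite('pics/g2.png',r)"
```

```text
d [-306.37  -46.73    0.59] turn 0.1553 pos [ 528.12 -303.53  180.42] tilt [-2.1e-03  8.0e-04 -1.0e+00] F [0.16 0.29 0.22] w 2.77 g 34.6 t 4.3 j6 0.27
```

View pics/g2.png

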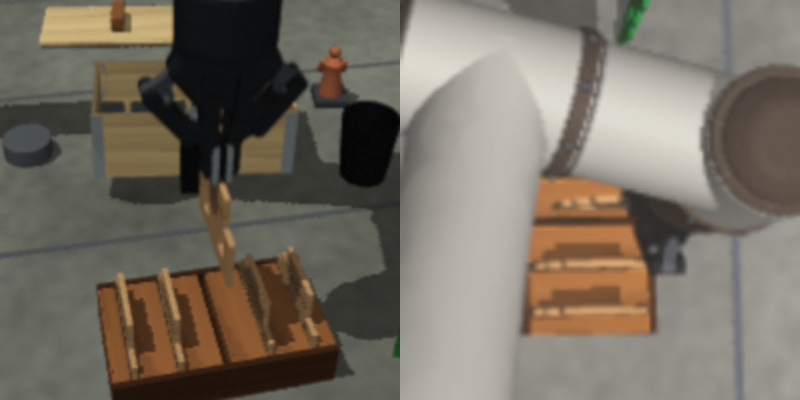

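The panel is held and out of the stand; its bottom edge is at about (228,280) in the side crop. Next I carry it to slot 3.

>>> {"fn": "send_rows", "kwargs": {
  "series": [
    [[-30,-4.7,0],[0,0,0],2],
    [[-45,-7,0],[0,0,0],2],
    [[-45,-7,0],[0,0,0],2],
    [[-45,-7,0],[0,0,0],2],
    [[-45,-7,0],[0,0,0],2],
    [[-45,-7,0],[0,0,0],2],
    [[-35,-5,0],[0,0,0],2],
    [[-16,-2.6,0],[0,0,0],2]
  ]
}}

```text
clock: 5.2
position: [571.7, 5.6, 179.9]
ee_rot: [0.713, -0.701, -0.0, -0.0]
contact_force: [0.5, 0.8, -0.6]
gripper_width: 3.1
grasp_force: 34.6
```

>>> {"fn": "send_rows", "kwargs": {
  "series": [
    [[0,0,0],[0,0,0.08],2],
    [[0,0,0],[0,0,0.075],2],
    [[0,0,0],[0,0,0],2],
    [[0,0,0],[0,0,0],2]
  ]
}}

```text
clock: 5.6
position: [571.5, 2.4, 179.7]
ee_rot: [-0.656, 0.755, 0.0, -0.0]
contact_force: [-0.5, -0.2, -1.1]
gripper_width: 2.6
grasp_force: 34.6
```

```bash
python3 -c "
from h import *
go(570.7,3.5,120,-8.05)
a=get_image('side')[:,:,::-1];b=get_image('top')[:,:,::-1]
r=np.hstack([cv2.resize(a[120:280,200:360],(400,400),interpolation=2),cv2.resize(b[150:270,220:340],(400,400),interpolation=2)])
cv2.imwrite('pics/g3.png',r)"
```

```text
d [-1.01  0.92 59.71] turn 0.0014 pos [571.49   2.37 179.71] tilt [-3.e-04 -0.e+00 -1.e+00] F [-0.51 -0.23 -1.07] w 2.59 g 34.6 t 5.6 j6 -0.43
```

View pics/g3.png

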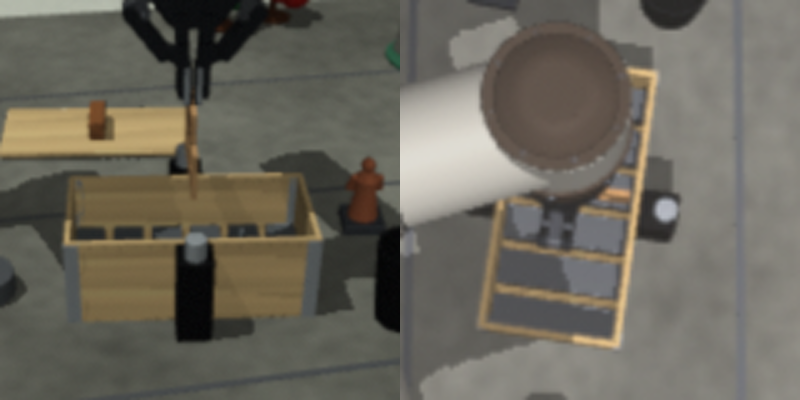

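>>> {"fn": "send_rows", "kwargs": {
  "series": [
    [[-1,0.9,0],[0,0,0],2],
    [[0,0,25],[0,0,0],2],
    [[0,0,30],[0,0,0],2],
    [[0,0,25],[0,0,0],2],
    [[0,0,7],[0,0,0],2],
    [[0,0,0],[0,0,0],2],
    [[0,0,0],[0,0,0],2]
  ]
}}

```text
clock: 6.4
position: [572.0, 4.1, 94.0]
ee_rot: [-0.656, 0.755, -0.001, 0.001]
contact_force: [0.1, 0.1, 0.1]
gripper_width: 2.4
grasp_force: 34.6
```

```bash
python3 -c "
from h import *
go(570.7,3.5,54,-8.05)
a=get_image('side')[:,:,::-1];b=get_image('top')[:,:,::-1]
r=np.hstack([cv2.resize(a[170:250,220:340],(480,320),interpolation=2),cv2.resize(b[190:250,240:300],(320,320),interpolation=2)])
cv2.imwrite('pics/g4.png',r)"
```

```text
d [ 0.79  1.32 39.99] turn 0.001 pos [572.03   4.09  94.  ] tilt [ 2.3e-03  1.0e-04 -1.0e+00] F [0.14 0.13 0.1 ] w 2.45 g 34.6 t 6.4 j6 -0.43
```

View pics/g4.png

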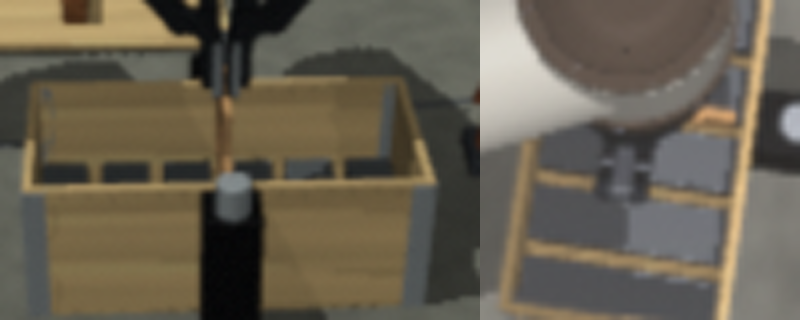

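```bash
cat >> h.py <<'E'
def avg(x,y,z,yawdeg,n=6):
    D=[];F=[]
    for i in range(n):
        get_image("side"); d,e,R=delta((x,y,z),np.radians(yawdeg)); s=monitor.read_state(); D.append(np.r_[s["position"],d,e]);F.append(s["contact_force"])
    D=np.array(D);m=D.mean(0)
    print("pos",m[:3].round(2),"sd",D[:,:3].std(0).round(2),"d",m[3:6].round(2),"turn",m[6].round(4),"F",np.mean(F,0).round(2),"w",round(s["gripper_width"],2),"t",round(s["clock"],2))
E
python3 -c "
from h import *
avg(570.7,3.5,80,-8.05)"
```

```text
pos [571.47   4.13  93.69] sd [0.28 0.06 0.37] d [ 0.74  0.7  13.69] turn 0.0006 F [-0.13  0.04 -0.58] w 2.9 t 6.8
```

>>> {"fn": "send_rows", "kwargs": {
  "series": [
    [[0.7,0.7,5],[0,0,0],2],
    [[0,0,5],[0,0,0],2],
    [[0,0,4],[0,0,0],2],
    [[0,0,3],[0,0,0],2],
    [[0,0,0],[0,0,0],2],
    [[0,0,0],[0,0,0],2]
  ]
}}

```text
clock: 7.4
position: [570.2, 3.4, 75.6]
ee_rot: [-0.656, 0.755, 0.0, -0.0]
contact_force: [-0.3, 0.3, -0.9]
gripper_width: 2.5
grasp_force: 34.6
```

```bash
python3 -c "
from h import *
avg(570.7,3.5,54,-8.05,3)"
```

```text
pos [570.29   3.42  75.83] sd [0.02 0.02 0.06] d [-0.13 -0.39 21.83] turn 0.0006 F [ 0.08  0.09 -0.72] w 2.89 t 7.55
```

>>> {"fn": "send_rows", "kwargs": {
  "series": [
    [[0,0,5],[0,0,0],2],
    [[0,0,6],[0,0,0],2],
    [[0,0,6],[0,0,0],2],
    [[0,0,3],[0,0,0],2],
    [[0,0,1],[0,0,0],2],
    [[0,0,0],[0,0,0],2],
    [[0,0,0],[0,0,0],2]
  ]
}}

```text
clock: 8.25
position: [570.3, 3.4, 54.8]
ee_rot: [-0.656, 0.755, -0.0, 0.0]
contact_force: [-0.6, -0.2, 0.3]
gripper_width: 2.4
grasp_force: 34.6
```

```bash
python3 -c "
from h import *
avg(570.7,3.5,54,-8.05,3)"
```

```text
pos [570.32   3.44  54.94] sd [0.02 0.01 0.01] d [-0.11 -0.37  0.94] turn 0.0006 F [ 0.14 -0.14 -0.24] w 2.72 t 8.4
```

>>> {"fn": "send_rows", "kwargs": {
  "series": [
    [[0,0,1],[0,0,0],2],
    [[0,0,0.5],[0,0,0],2],
    [[0,0,0],[0,0,0],2],
    [[0,0,0],[0,0,0],8],
    [[0,0,0],[0,0,0],14],
    [[0,0,0],[0,0,0],20],
    [[0,0,0],[0,0,0],25],
    [[0,0,0],[0,0,0],25]
  ]
}}

```text
clock: 9.2
position: [570.1, 3.4, 53.2]
ee_rot: [-0.656, 0.755, 0.0, -0.0]
contact_force: [-0.3, -0.1, -0.2]
gripper_width: 24.9
grasp_force: 0.0
```

>>> {"fn": "send_rows", "kwargs": {
  "series": [
    [[0,0,-10],[0,0,0],25],
    [[0,0,-20],[0,0,0],25],
    [[0,0,-30],[0,0,0],25],
    [[0,0,-40],[0,0,0],25],
    [[0,0,-25],[0,0,0],25],
    [[0,0,0],[0,0,0],25]
  ]
}}

```text
clock: 9.8
position: [573.0, 3.7, 183.9]
ee_rot: [-0.656, 0.755, -0.003, 0.004]
contact_force: [0.1, 0.5, 0.7]
gripper_width: 25.2
grasp_force: 0.0
```

```bash
python3 -c "
from h import *
go(569.5,-303,180,1.2)
a=get_image('side')[:,:,::-1]
cv2.imwrite('pics/g5.png',cv2.resize(a[150:260,210:350],(560,440),interpolation=2))"
```

```text
d [304.26 -39.1    3.34] turn -0.1602 pos [572.97   3.74 183.86] tilt [ 0.0104  0.0016 -0.9999] F [0.06 0.52 0.7 ] w 25.16 g 0.0 t 9.8 j6 -0.43
```

View pics/g5.png

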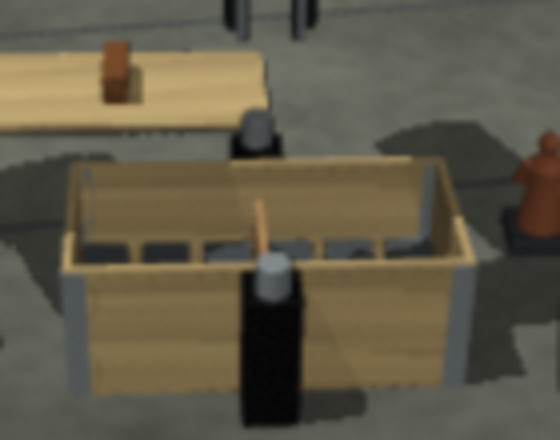

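Panel 3 is down in slot 3, with its top at (260,200) in the crop, below the rim. Next is panel 2.

>>> {"fn": "send_rows", "kwargs": {
  "series": [
    [[28,-3.6,0],[0,0,0],25],
    [[45,-5.8,0],[0,0,0],25],
    [[45,-5.8,0],[0,0,0],25],
    [[45,-5.8,0],[0,0,0],25],
    [[45,-5.8,0],[0,0,0],25],
    [[45,-5.8,0],[0,0,0],25],
    [[33,-4.2,0],[0,0,0],25],
    [[17,-2,0],[0,0,0],25]
  ]
}}

```text
clock: 10.65
position: [565.0, -304.5, 176.5]
ee_rot: [-0.655, 0.756, 0.001, -0.001]
contact_force: [-0.2, 0.6, 0.1]
gripper_width: 25.0
grasp_force: 0.0
```

>>> {"fn": "send_rows", "kwargs": {
  "series": [
    [[0,0,10],[0,0,-0.08],25],
    [[0,0,20],[0,0,-0.08],25],
    [[0,0,20],[0,0,0],25],
    [[0,0,0],[0,0,0],25],
    [[0,0,0],[0,0,0],25],
    [[0,0,0],[0,0,0],25]
  ]
}}

```text
clock: 11.25
position: [567.0, -302.1, 129.4]
ee_rot: [0.714, -0.7, 0.001, -0.0]
contact_force: [0.8, -0.9, 1.4]
gripper_width: 24.9
grasp_force: 0.0
```

```bash
python3 -c "
from h import *
avg(569.5,-302.5,55,1.2,3)"
```

```text
pos [ 566.99 -302.07  129.49] sd [0.08 0.01 0.07] d [ 0.42 -2.34 74.5 ] turn -0.0006 F [-0.22 -0.09  0.37] w 24.75 t 11.4
```

>>> {"fn": "send_rows", "kwargs": {
  "series": [
    [[0.4,-2.3,15],[0,0,0],25],
    [[0,0,25],[0,0,0],25],
    [[0,0,24],[0,0,0],25],
    [[0,0,10.5],[0,0,0],25],
    [[0,0,0],[0,0,0],20],
    [[0,0,0],[0,0,0],12],
    [[0,0,0],[0,0,0],10],
    [[0,0,0],[0,0,0],10]
  ]
}}

```text
clock: 12.2
position: [569.4, -302.7, 55.0]
ee_rot: [0.714, -0.7, 0.001, -0.001]
contact_force: [0.7, 0.3, -0.9]
gripper_width: 10.3
grasp_force: 0.0
```

>>> {"fn": "send_rows", "kwargs": {
  "series": [
    [[0,0,0],[0,0,0],5],
    [[0,0,0],[0,0,0],3],
    [[0,0,0],[0,0,0],2],
    [[0,0,0],[0,0,0],2],
    [[0,0,0],[0,0,0],2],
    [[0,0,0],[0,0,0],2]
  ]
}}

```text
clock: 12.8
position: [569.3, -302.6, 54.7]
ee_rot: [0.714, -0.7, 0.001, -0.0]
contact_force: [0.3, 0.7, 5.6]
gripper_width: 2.9
grasp_force: 38.8
```

```bash
python3 -c "
from h import *
avg(569.5,-302.5,55,1.2,3)"
```

```text
pos [ 569.33 -302.62   54.72] sd [0.01 0.02 0.01] d [-0.11 -0.18 -0.27] turn -0.0005 F [-0.04  1.31  5.97] w 2.6 t 12.95
```

>>> {"fn": "send_rows", "kwargs": {
  "series": [
    [[0,0,-5],[0,0,0],2],
    [[0,0,-10],[0,0,0],2],
    [[0,0,-20],[0,0,0],2],
    [[0,0,-30],[0,0,0],2],
    [[0,0,-35],[0,0,0],2],
    [[0,0,-25],[0,0,0],2],
    [[0,0,0],[0,0,0],2],
    [[0,0,0],[0,0,0],2]
  ]
}}

```text
clock: 13.75
position: [568.4, -302.2, 179.2]
ee_rot: [0.714, -0.7, 0.0, -0.0]
contact_force: [-0.1, 1.0, -1.0]
gripper_width: 2.7
grasp_force: 38.1
```

>>> {"fn": "send_rows", "kwargs": {
  "series": [
    [[-28,-4.4,0],[0,0,0],2],
    [[-45,-7.1,0],[0,0,0],2],
    [[-45,-7.1,0],[0,0,0],2],
    [[-45,-7.1,0],[0,0,0],2],
    [[-45,-7.1,0],[0,0,0],2],
    [[-45,-7.1,0],[0,0,0],2],
    [[-31,-4.8,0],[0,0,0],2],
    [[-15.6,-2.3,0],[0,0,0],2]
  ]
}}

```text
clock: 14.55
position: [608.7, 0.6, 176.9]
ee_rot: [0.715, -0.699, -0.001, 0.001]
contact_force: [-0.0, -0.1, 0.0]
gripper_width: 2.7
grasp_force: 38.1
```

>>> {"fn": "send_rows", "kwargs": {
  "series": [
    [[0,0,0],[0,0,0.08],2],
    [[0,0,0],[0,0,0.08],2],
    [[0,0,0],[0,0,0],2],
    [[0,0,0],[0,0,0],2],
    [[0,0,0],[0,0,0],2]
  ]
}}

```text
clock: 15.05
position: [609.3, -2.4, 178.3]
ee_rot: [-0.656, 0.755, 0.0, -0.0]
contact_force: [0.1, -0.9, 0.8]
gripper_width: 3.0
grasp_force: 38.1
```

```bash
python3 -c "
from h import *
avg(610,-2.1,90,-8.05,3)"
```

```text
pos [609.43  -2.31 178.5 ] sd [0.05 0.06 0.09] d [-0.3  -0.57 88.5 ] turn 0.0006 F [-0.13 -0.15 -0.01] w 2.63 t 15.2
```

>>> {"fn": "send_rows", "kwargs": {
  "series": [
    [[-0.3,-0.6,15],[0,0,0],2],
    [[0,0,25],[0,0,0],2],
    [[0,0,25],[0,0,0],2],
    [[0,0,18],[0,0,0],2],
    [[0,0,5],[0,0,0],2],
    [[0,0,0],[0,0,0],2],
    [[0,0,0],[0,0,0],2],
    [[0,0,0],[0,0,0],2]
  ]
}}

```text
clock: 16.0
position: [611.1, -1.6, 92.1]
ee_rot: [-0.656, 0.755, -0.001, 0.001]
contact_force: [-0.5, -0.3, -0.0]
gripper_width: 2.6
grasp_force: 38.1
```

```bash
python3 -c "
from h import *
avg(610,-2.1,74,-8.05,3)"
```

```text
pos [610.83  -1.57  91.82] sd [0.14 0.02 0.17] d [ 0.65  0.78 17.81] turn 0.0006 F [-0.08  0.05 -0.08] w 2.65 t 16.15
```

>>> {"fn": "send_rows", "kwargs": {
  "series": [
    [[0.5,0.5,3],[0,0,0],2],
    [[0,0,4],[0,0,0],2],
    [[0,0,4],[0,0,0],2],
    [[0,0,4],[0,0,0],2],
    [[0,0,3],[0,0,0],2],
    [[0,0,0],[0,0,0],2],
    [[0,0,0],[0,0,0],2],
    [[0,0,0],[0,0,0],2]
  ]
}}

```text
clock: 16.95
position: [609.8, -2.1, 72.9]
ee_rot: [-0.656, 0.755, -0.0, 0.0]
contact_force: [1.0, -0.5, -0.4]
gripper_width: 2.6
grasp_force: 38.1
```

```bash
python3 -c "
from h import *
avg(610,-2.1,52.7,-8.05,3)"
```

```text
pos [609.81  -2.09  72.93] sd [0.01 0.01 0.  ] d [-2.000e-02 -1.800e-01  2.024e+01] turn 0.0005 F [-0.36 -0.64  0.21] w 2.97 t 17.1
```

>>> {"fn": "send_rows", "kwargs": {
  "series": [
    [[0,0,6],[0,0,0],2],
    [[0,0,6],[0,0,0],2],
    [[0,0,5],[0,0,0],2],
    [[0,0,2],[0,0,0],2],
    [[0,0,1],[0,0,0],2],
    [[0,0,0],[0,0,0],2],
    [[0,0,0],[0,0,0],2],
    [[0,0,0],[0,0,0],2]
  ]
}}

```text
clock: 17.9
position: [609.7, -2.1, 52.8]
ee_rot: [-0.656, 0.755, 0.0, 0.0]
contact_force: [-0.4, -0.1, 0.0]
gripper_width: 2.5
grasp_force: 38.2
```

>>> {"fn": "send_rows", "kwargs": {
  "series": [
    [[0,0,0],[0,0,0],8],
    [[0,0,0],[0,0,0],14],
    [[0,0,0],[0,0,0],20],
    [[0,0,0],[0,0,0],25],
    [[0,0,0],[0,0,0],25]
  ]
}}

```text
clock: 18.4
position: [609.7, -2.1, 52.7]
ee_rot: [-0.656, 0.755, 0.0, 0.0]
contact_force: [-0.3, 0.5, -0.1]
gripper_width: 25.0
grasp_force: 0.0
```

>>> {"fn": "send_rows", "kwargs": {
  "series": [
    [[0,0,-10],[0,0,0],25],
    [[0,0,-20],[0,0,0],25],
    [[0,0,-30],[0,0,0],25],
    [[0,0,-40],[0,0,0],25],
    [[0,0,-25],[0,0,0],25],
    [[0,0,0],[0,0,0],25],
    [[0,0,0],[0,0,0],25],
    [[0,0,0],[0,0,0],25]
  ]
}}

```text
clock: 19.2
position: [608.8, -2.2, 176.7]
ee_rot: [-0.656, 0.755, 0.001, -0.001]
contact_force: [1.2, 0.5, 0.1]
gripper_width: 25.1
grasp_force: 0.0
```

```bash
python3 -c "
from h import *
avg(609.5,-302,180,1.2,2)"
```

```text
pos [608.82  -2.28 176.37] sd [0.04 0.01 0.05] d [296.69 -42.53  -3.5 ] turn -0.1611 F [-0.04 -0.   -0.22] w 25.0 t 19.3
```

>>> {"fn": "send_rows", "kwargs": {
  "series": [
    [[28,-4,0],[0,0,0],25],
    [[45,-6.4,0],[0,0,0],25],
    [[45,-6.4,0],[0,0,0],25],
    [[45,-6.4,0],[0,0,0],25],
    [[45,-6.4,0],[0,0,0],25],
    [[45,-6.4,0],[0,0,0],25],
    [[29,-4.2,0],[0,0,0],25],
    [[14.7,-2.3,0],[0,0,0],25]
  ]
}}

```text
clock: 20.1
position: [609.4, -304.4, 176.0]
ee_rot: [-0.655, 0.756, 0.001, -0.001]
contact_force: [-0.4, 0.4, 0.5]
gripper_width: 25.0
grasp_force: 0.0
```

>>> {"fn": "send_rows", "kwargs": {
  "series": [
    [[0,0,10],[0,0,-0.08],25],
    [[0,0,20],[0,0,-0.081],25],
    [[0,0,20],[0,0,0],25],
    [[0,0,0],[0,0,0],25],
    [[0,0,0],[0,0,0],25],
    [[0,0,0],[0,0,0],25]
  ]
}}

```text
clock: 20.7
position: [611.2, -301.8, 129.0]
ee_rot: [0.715, -0.699, 0.001, -0.0]
contact_force: [-0.4, 0.3, -0.4]
gripper_width: 24.9
grasp_force: 0.0
```

```bash
python3 -c "
from h import *
avg(609.4,-301.7,55,1.2,3)"
```

```text
pos [ 611.13 -301.85  129.1 ] sd [0.11 0.02 0.07] d [-0.25  1.89 74.09] turn 0.0005 F [-0.55  0.23 -0.05] w 24.84 t 20.85
```

>>> {"fn": "send_rows", "kwargs": {
  "series": [
    [[-0.2,1.7,15],[0,0,0],25],
    [[0,0,25],[0,0,0],25],
    [[0,0,24],[0,0,0],25],
    [[0,0,10],[0,0,0],25],
    [[0,0,0],[0,0,0],20],
    [[0,0,0],[0,0,0],12],
    [[0,0,0],[0,0,0],10],
    [[0,0,0],[0,0,0],10]
  ]
}}

```text
clock: 21.65
position: [609.4, -302.0, 55.2]
ee_rot: [0.715, -0.7, 0.001, -0.001]
contact_force: [-0.6, -0.2, 0.5]
gripper_width: 10.2
grasp_force: 0.0
```

>>> {"fn": "send_rows", "kwargs": {
  "series": [
    [[0,0,0],[0,0,0],5],
    [[0,0,0],[0,0,0],3],
    [[0,0,0],[0,0,0],2],
    [[0,0,0],[0,0,0],2],
    [[0,0,0],[0,0,0],2],
    [[0,0,0],[0,0,0],2]
  ]
}}

```text
clock: 22.25
position: [609.3, -301.9, 54.8]
ee_rot: [0.715, -0.7, 0.001, -0.0]
contact_force: [-0.2, 1.4, 5.4]
gripper_width: 2.8
grasp_force: 38.7
```

```bash
python3 -c "
from h import *
avg(609.4,-301.7,55,1.2,3)"
```

```text
pos [ 609.35 -301.89   54.75] sd [0.01 0.02 0.  ] d [-0.19 -0.05 -0.25] turn 0.0005 F [-0.27  1.21  5.3 ] w 2.91 t 22.4
```

>>> {"fn": "send_rows", "kwargs": {
  "series": [
    [[0,0,-5],[0,0,0],2],
    [[0,0,-10],[0,0,0],2],
    [[0,0,-20],[0,0,0],2],
    [[0,0,-30],[0,0,0],2],
    [[0,0,-35],[0,0,0],2],
    [[0,0,-25],[0,0,0],2],
    [[0,0,0],[0,0,0],2],
    [[0,0,0],[0,0,0],2]
  ]
}}

```text
clock: 23.2
position: [608.4, -301.5, 179.1]
ee_rot: [0.714, -0.7, 0.0, -0.0]
contact_force: [0.4, 0.4, -1.2]
gripper_width: 3.0
grasp_force: 38.1
```

>>> {"fn": "send_rows", "kwargs": {
  "series": [
    [[-28,-4.4,0],[0,0,0],2],
    [[-44,-7,0],[0,0,0],2],
    [[-44,-7,0],[0,0,0],2],
    [[-44,-7,0],[0,0,0],2],
    [[-44,-7,0],[0,0,0],2],
    [[-44,-7,0],[0,0,0],2],
    [[-30,-4.8,0],[0,0,0],2],
    [[-15.3,-2.3,0],[0,0,0],2]
  ]
}}

```text
clock: 24.0
position: [648.1, -4.9, 176.7]
ee_rot: [0.715, -0.699, -0.001, 0.001]
contact_force: [-0.3, 0.3, 0.3]
gripper_width: 2.7
grasp_force: 38.1
```

>>> {"fn": "send_rows", "kwargs": {
  "series": [
    [[0,0,0],[0,0,0.08],2],
    [[0,0,0],[0,0,0.081],2],
    [[0,0,0],[0,0,0],2],
    [[0,0,0],[0,0,0],2],
    [[0,0,0],[0,0,0],2]
  ]
}}

```text
clock: 24.5
position: [648.6, -8.1, 178.2]
ee_rot: [-0.656, 0.755, 0.0, -0.0]
contact_force: [-0.6, 0.1, -0.7]
gripper_width: 2.3
grasp_force: 38.1
```

```bash
python3 -c "
from h import *
avg(649.5,-7.7,90,-8.05,3)"
```

```text
pos [648.83  -7.89 178.5 ] sd [0.05 0.08 0.09] d [-0.29 -0.67 88.5 ] turn 0.0006 F [ 0.4   0.04 -0.5 ] w 2.86 t 24.65
```

>>> {"fn": "send_rows", "kwargs": {
  "series": [
    [[0,-0.2,15],[0,0,0],2],
    [[0,0,25],[0,0,0],2],
    [[0,0,25],[0,0,0],2],
    [[0,0,18],[0,0,0],2],
    [[0,0,5],[0,0,0],2],
    [[0,0,0],[0,0,0],2],
    [[0,0,0],[0,0,0],2],
    [[0,0,0],[0,0,0],2]
  ]
}}

```text
clock: 25.45
position: [650.1, -7.4, 92.2]
ee_rot: [-0.656, 0.755, -0.001, 0.001]
contact_force: [-0.0, -0.1, -0.4]
gripper_width: 3.0
grasp_force: 38.1
```

>>> {"fn": "send_rows", "kwargs": {
  "series": [
    [[0,0,3],[0,0,0],2],
    [[0,0,4],[0,0,0],2],
    [[0,0,4],[0,0,0],2],
    [[0,0,4],[0,0,0],2],
    [[0,0,3],[0,0,0],2],
    [[0,0,0],[0,0,0],2],
    [[0,0,0],[0,0,0],2],
    [[0,0,0],[0,0,0],2]
  ]
}}

```text
clock: 26.25
position: [649.3, -7.5, 72.9]
ee_rot: [-0.656, 0.755, -0.0, 0.0]
contact_force: [0.4, 0.3, 1.0]
gripper_width: 2.5
grasp_force: 38.1
```

```bash
python3 -c "
from h import *
avg(649.5,-7.7,52.7,-8.05,3)"
```

```text
pos [649.29  -7.5   72.92] sd [0.02 0.01 0.  ] d [ 0.17 -0.23 20.22] turn 0.0005 F [ 0.43  0.23 -0.22] w 2.66 t 26.4
```

>>> {"fn": "send_rows", "kwargs": {
  "series": [
    [[0,0,6],[0,0,0],2],
    [[0,0,6],[0,0,0],2],
    [[0,0,5],[0,0,0],2],
    [[0,0,2],[0,0,0],2],
    [[0,0,1],[0,0,0],2],
    [[0,0,0],[0,0,0],2],
    [[0,0,0],[0,0,0],2],
    [[0,0,0],[0,0,0],2]
  ]
}}

```text
clock: 27.2
position: [649.2, -7.5, 52.8]
ee_rot: [-0.656, 0.755, -0.0, 0.0]
contact_force: [0.7, -0.5, 0.3]
gripper_width: 3.0
grasp_force: 38.2
```

>>> {"fn": "send_rows", "kwargs": {
  "series": [
    [[0,0,0],[0,0,0],8],
    [[0,0,0],[0,0,0],14],
    [[0,0,0],[0,0,0],20],
    [[0,0,0],[0,0,0],25],
    [[0,0,0],[0,0,0],25]
  ]
}}

```text
clock: 27.7
position: [649.1, -7.5, 52.7]
ee_rot: [-0.656, 0.755, 0.0, -0.0]
contact_force: [-0.5, -1.2, 0.4]
gripper_width: 24.9
grasp_force: 0.0
```

>>> {"fn": "send_rows", "kwargs": {
  "series": [
    [[0,0,-10],[0,0,0],25],
    [[0,0,-20],[0,0,0],25],
    [[0,0,-30],[0,0,0],25],
    [[0,0,-40],[0,0,0],25],
    [[0,0,-25],[0,0,0],25],
    [[0,0,0],[0,0,0],25],
    [[0,0,0],[0,0,0],25],
    [[0,0,0],[0,0,0],25]
  ]
}}

```text
clock: 28.5
position: [648.3, -7.6, 176.6]
ee_rot: [-0.656, 0.755, 0.001, -0.001]
contact_force: [0.9, -0.0, -0.3]
gripper_width: 24.8
grasp_force: 0.0
```

```bash
python3 -c "
from h import *
avg(489.5,-304,176,1.2,2)"
```

```text
pos [648.32  -7.63 176.27] sd [0.06 0.01 0.02] d [315.65 115.86   0.83] turn -0.1611 F [-0.42  0.51 -0.41] w 24.97 t 28.6
```

>>> {"fn": "send_rows", "kwargs": {
  "series": [
    [[30,11,0],[0,0,0],25],
    [[46,17,0],[0,0,0],25],
    [[46,17,0],[0,0,0],25],
    [[46,17,0],[0,0,0],25],
    [[46,17,0],[0,0,0],25],
    [[46,17,0],[0,0,0],25],
    [[37,13.3,0],[0,0,0],25],
    [[18.6,6.5,0],[0,0,0],25]
  ]
}}

```text
clock: 29.4
position: [488.1, -306.2, 176.8]
ee_rot: [-0.655, 0.756, 0.001, -0.001]
contact_force: [0.2, 1.0, 0.6]
gripper_width: 24.8
grasp_force: 0.0
```

>>> {"fn": "send_rows", "kwargs": {
  "series": [
    [[0,0,10],[0,0,-0.08],25],
    [[0,0,20],[0,0,-0.081],25],
    [[0,0,20],[0,0,0],25],
    [[0,0,0],[0,0,0],25],
    [[0,0,0],[0,0,0],25],
    [[0,0,0],[0,0,0],25]
  ]
}}

```text
clock: 30.0
position: [491.2, -304.1, 128.6]
ee_rot: [0.715, -0.7, 0.001, -0.0]
contact_force: [-0.0, 0.3, 0.5]
gripper_width: 25.4
grasp_force: 0.0
```

```bash
python3 -c "
from h import *
avg(489.4,-304,55,1.2,3)"
```

```text
pos [ 491.14 -304.06  128.76] sd [0.08 0.04 0.03] d [-0.15  1.87 73.76] turn 0.0004 F [-0.08  0.45  0.79] w 24.8 t 30.15
```

>>> {"fn": "send_rows", "kwargs": {
  "series": [
    [[-0.2,1.7,15],[0,0,0],25],
    [[0,0,25],[0,0,0],25],
    [[0,0,24],[0,0,0],25],
    [[0,0,10],[0,0,0],25],
    [[0,0,0],[0,0,0],20],
    [[0,0,0],[0,0,0],12],
    [[0,0,0],[0,0,0],10],
    [[0,0,0],[0,0,0],10]
  ]
}}

```text
clock: 30.95
position: [489.6, -304.0, 55.0]
ee_rot: [0.715, -0.7, 0.001, -0.001]
contact_force: [-0.3, 0.9, -0.6]
gripper_width: 9.8
grasp_force: 0.0
```

>>> {"fn": "send_rows", "kwargs": {
  "series": [
    [[0,0,0],[0,0,0],5],
    [[0,0,0],[0,0,0],3],
    [[0,0,0],[0,0,0],2],
    [[0,0,0],[0,0,0],2],
    [[0,0,0],[0,0,0],2],
    [[0,0,0],[0,0,0],2]
  ]
}}

```text
clock: 31.55
position: [489.5, -303.9, 54.6]
ee_rot: [0.715, -0.699, 0.001, -0.0]
contact_force: [-0.1, 1.6, 5.6]
gripper_width: 3.1
grasp_force: 39.2
```

```bash
python3 -c "
from h import *
avg(489.4,-304,55,1.2,3)"
```

```text
pos [ 489.47 -303.93   54.61] sd [0.   0.   0.01] d [ 0.07  0.07 -0.39] turn 0.0005 F [0.23 0.73 5.39] w 3.02 t 31.7
```

>>> {"fn": "send_rows", "kwargs": {
  "series": [
    [[0,0,-5],[0,0,0],2],
    [[0,0,-10],[0,0,0],2],
    [[0,0,-20],[0,0,0],2],
    [[0,0,-30],[0,0,0],2],
    [[0,0,-35],[0,0,0],2],
    [[0,0,-25],[0,0,0],2],
    [[0,0,0],[0,0,0],2],
    [[0,0,0],[0,0,0],2]
  ]
}}

```text
clock: 32.5
position: [488.5, -303.5, 179.2]
ee_rot: [0.714, -0.7, 0.0, -0.0]
contact_force: [0.9, -0.3, -0.2]
gripper_width: 2.8
grasp_force: 38.5
```

>>> {"fn": "send_rows", "kwargs": {
  "series": [
    [[-30,-4.6,0],[0,0,0],2],
    [[-46,-7,0],[0,0,0],2],
    [[-46,-7,0],[0,0,0],2],
    [[-46,-7,0],[0,0,0],2],
    [[-46,-7,0],[0,0,0],2],
    [[-46,-7,0],[0,0,0],2],
    [[-34,-5.3,0],[0,0,0],2],
    [[-18.2,-2.7,0],[0,0,0],2]
  ]
}}

```text
clock: 33.3
position: [528.9, 11.8, 177.2]
ee_rot: [0.715, -0.699, -0.001, 0.001]
contact_force: [0.0, -0.2, -0.9]
gripper_width: 3.2
grasp_force: 38.5
```

>>> {"fn": "send_rows", "kwargs": {
  "series": [
    [[0,0,0],[0,0,0.08],2],
    [[0,0,0],[0,0,0.081],2],
    [[0,0,0],[0,0,0],2],
    [[0,0,0],[0,0,0],2],
    [[0,0,0],[0,0,0],2]
  ]
}}

```text
clock: 33.8
position: [529.4, 9.2, 178.1]
ee_rot: [-0.656, 0.755, 0.0, -0.001]
contact_force: [0.1, -0.5, 0.5]
gripper_width: 3.0
grasp_force: 38.5
```

```bash
python3 -c "
from h import *
avg(530.6,9.2,90,-8.05,3)"
```

```text
pos [529.61   9.17 178.46] sd [0.07 0.03 0.11] d [-0.19 -1.02 88.46] turn 0.0007 F [0.19 0.1  0.08] w 2.9 t 33.95
```

>>> {"fn": "send_rows", "kwargs": {
  "series": [
    [[0,-0.5,15],[0,0,0],2],
    [[0,0,25],[0,0,0],2],
    [[0,0,25],[0,0,0],2],
    [[0,0,18],[0,0,0],2],
    [[0,0,5],[0,0,0],2],
    [[0,0,0],[0,0,0],2],
    [[0,0,0],[0,0,0],2],
    [[0,0,0],[0,0,0],2]
  ]
}}

```text
clock: 34.75
position: [531.2, 9.6, 91.9]
ee_rot: [-0.656, 0.755, -0.001, 0.001]
contact_force: [-0.9, -1.0, -0.1]
gripper_width: 2.7
grasp_force: 38.5
```

>>> {"fn": "send_rows", "kwargs": {
  "series": [
    [[0,0,3],[0,0,0],2],
    [[0,0,4],[0,0,0],2],
    [[0,0,4],[0,0,0],2],
    [[0,0,4],[0,0,0],2],
    [[0,0,3],[0,0,0],2],
    [[0,0,0],[0,0,0],2],
    [[0,0,0],[0,0,0],2],
    [[0,0,0],[0,0,0],2]
  ]
}}

```text
clock: 35.55
position: [530.4, 9.4, 72.8]
ee_rot: [-0.656, 0.755, -0.0, 0.0]
contact_force: [0.1, 0.3, -1.2]
gripper_width: 3.2
grasp_force: 38.5
```

```bash
python3 -c "
from h import *
avg(530.6,9.2,52.7,-8.05,3)"
```

```text
pos [530.4    9.4   72.88] sd [0.01 0.01 0.02] d [ 0.18 -0.22 20.18] turn 0.0006 F [-0.48 -0.29 -0.37] w 2.87 t 35.7
```

>>> {"fn": "send_rows", "kwargs": {
  "series": [
    [[0,0,6],[0,0,0],2],
    [[0,0,6],[0,0,0],2],
    [[0,0,5],[0,0,0],2],
    [[0,0,2],[0,0,0],2],
    [[0,0,1],[0,0,0],2],
    [[0,0,0],[0,0,0],2],
    [[0,0,0],[0,0,0],2],
    [[0,0,0],[0,0,0],2]
  ]
}}

```text
clock: 36.5
position: [530.2, 9.4, 52.7]
ee_rot: [-0.656, 0.755, 0.0, 0.0]
contact_force: [0.3, -0.9, -0.4]
gripper_width: 3.0
grasp_force: 38.5
```

>>> {"fn": "send_rows", "kwargs": {
  "series": [
    [[0,0,0],[0,0,0],8],
    [[0,0,0],[0,0,0],14],
    [[0,0,0],[0,0,0],20],
    [[0,0,0],[0,0,0],25],
    [[0,0,0],[0,0,0],25]
  ]
}}

```text
clock: 37.0
position: [530.3, 9.4, 52.8]
ee_rot: [-0.656, 0.755, -0.0, 0.0]
contact_force: [0.4, 0.0, -0.6]
gripper_width: 25.3
grasp_force: 0.0
```

>>> {"fn": "send_rows", "kwargs": {
  "series": [
    [[0,0,-10],[0,0,0],25],
    [[0,0,-20],[0,0,0],25],
    [[0,0,-30],[0,0,0],25],
    [[0,0,-40],[0,0,0],25],
    [[0,0,-25],[0,0,0],25],
    [[0,0,0],[0,0,0],25],
    [[0,0,0],[0,0,0],25],
    [[0,0,0],[0,0,0],25]
  ]
}}

```text
clock: 37.8
position: [529.4, 9.2, 176.9]
ee_rot: [-0.656, 0.755, 0.001, -0.001]
contact_force: [-0.8, -0.3, 0.6]
gripper_width: 25.1
grasp_force: 0.0
```

```bash
python3 -c "
from h import *
avg(449.4,-304.8,176,1.2,2)"
```

```text
pos [529.44   9.15 176.58] sd [0.04 0.02 0.05] d [322.05  35.4    0.97] turn -0.1611 F [-0.86  0.13  0.39] w 25.17 t 37.9
```

>>> {"fn": "send_rows", "kwargs": {
  "series": [
    [[32,3.5,0],[0,0,0],25],
    [[47,5.2,0],[0,0,0],25],
    [[47,5.2,0],[0,0,0],25],
    [[47,5.2,0],[0,0,0],25],
    [[47,5.2,0],[0,0,0],25],
    [[47,5.2,0],[0,0,0],25],
    [[36,4,0],[0,0,0],25],
    [[19,1.9,0],[0,0,0],25]
  ]
}}

```text
clock: 38.7
position: [448.7, -306.9, 176.5]
ee_rot: [-0.655, 0.756, 0.001, -0.001]
contact_force: [-0.9, 0.0, 1.0]
gripper_width: 25.2
grasp_force: 0.0
```

>>> {"fn": "send_rows", "kwargs": {
  "series": [
    [[0,0,10],[0,0,-0.08],25],
    [[0,0,20],[0,0,-0.081],25],
    [[0,0,20],[0,0,0],25],
    [[0,0,0],[0,0,0],25],
    [[0,0,0],[0,0,0],25],
    [[0,0,0],[0,0,0],25]
  ]
}}

```text
clock: 39.3
position: [451.0, -304.8, 128.6]
ee_rot: [0.715, -0.7, 0.001, -0.0]
contact_force: [-0.3, -0.6, -0.2]
gripper_width: 25.0
grasp_force: 0.0
```

```bash
python3 -c "
from h import *
avg(449.4,-304.8,55,1.2,3)"
```

```text
pos [ 450.98 -304.76  128.71] sd [0.08 0.05 0.04] d [-5.000e-02  1.700e+00  7.371e+01] turn 0.0004 F [-0.25  0.23 -0.52] w 25.22 t 39.45
```

>>> {"fn": "send_rows", "kwargs": {
  "series": [
    [[-0.2,1.5,15],[0,0,0],25],
    [[0,0,25],[0,0,0],25],
    [[0,0,24],[0,0,0],25],
    [[0,0,10],[0,0,0],25],
    [[0,0,0],[0,0,0],20],
    [[0,0,0],[0,0,0],12],
    [[0,0,0],[0,0,0],10],
    [[0,0,0],[0,0,0],10]
  ]
}}

```text
clock: 40.25
position: [449.5, -304.6, 54.9]
ee_rot: [0.715, -0.7, 0.001, -0.0]
contact_force: [0.0, -1.6, -0.3]
gripper_width: 9.9
grasp_force: 0.0
```

>>> {"fn": "send_rows", "kwargs": {
  "series": [
    [[0,0,0],[0,0,0],5],
    [[0,0,0],[0,0,0],3],
    [[0,0,0],[0,0,0],2],
    [[0,0,0],[0,0,0],2],
    [[0,0,0],[0,0,0],2],
    [[0,0,0],[0,0,0],2]
  ]
}}

```text
clock: 40.85
position: [449.5, -304.6, 54.6]
ee_rot: [0.715, -0.699, 0.001, -0.0]
contact_force: [0.5, 0.6, 6.1]
gripper_width: 2.6
grasp_force: 39.3
```

```bash
python3 -c "
from h import *
avg(449.4,-304.8,55,1.2,3)"
```

```text
pos [ 449.53 -304.62   54.57] sd [0.   0.01 0.01] d [ 0.18  0.13 -0.43] turn 0.0005 F [-0.45  1.21  5.71] w 2.57 t 41.0
```

>>> {"fn": "send_rows", "kwargs": {
  "series": [
    [[0,0,-5],[0,0,0],2],
    [[0,0,-10],[0,0,0],2],
    [[0,0,-20],[0,0,0],2],
    [[0,0,-30],[0,0,0],2],
    [[0,0,-35],[0,0,0],2],
    [[0,0,-25],[0,0,0],2],
    [[0,0,0],[0,0,0],2],
    [[0,0,0],[0,0,0],2]
  ]
}}

```text
clock: 41.8
position: [448.6, -304.2, 179.2]
ee_rot: [0.714, -0.7, 0.0, -0.0]
contact_force: [-0.2, 0.3, -0.3]
gripper_width: 2.9
grasp_force: 38.6
```

>>> {"fn": "send_rows", "kwargs": {
  "series": [
    [[-31,-4.7,0],[0,0,0],2],
    [[-47,-7.1,0],[0,0,0],2],
    [[-47,-7.1,0],[0,0,0],2],
    [[-47,-7.1,0],[0,0,0],2],
    [[-47,-7.1,0],[0,0,0],2],
    [[-47,-7.1,0],[0,0,0],2],
    [[-34,-5.4,0],[0,0,0],2],
    [[-18.5,-2.9,0],[0,0,0],2]
  ]
}}

```text
clock: 42.6
position: [489.7, 17.4, 177.3]
ee_rot: [0.715, -0.699, -0.001, 0.001]
contact_force: [-0.2, -1.3, 0.3]
gripper_width: 2.8
grasp_force: 38.6
```

>>> {"fn": "send_rows", "kwargs": {
  "series": [
    [[0,0,0],[0,0,0.08],2],
    [[0,0,0],[0,0,0.081],2],
    [[0,0,0],[0,0,0],2],
    [[0,0,0],[0,0,0],2],
    [[0,0,0],[0,0,0],2]
  ]
}}

```text
clock: 43.1
position: [490.2, 14.8, 178.2]
ee_rot: [-0.656, 0.755, 0.0, -0.001]
contact_force: [0.6, 0.1, -0.6]
gripper_width: 2.4
grasp_force: 38.6
```

```bash
python3 -c "
from h import *
avg(490.9,14.9,90,-8.05,3)"
```

```text
pos [490.41  14.82 178.47] sd [0.06 0.02 0.1 ] d [-0.16 -0.52 88.47] turn 0.0007 F [-0.26 -0.18 -0.03] w 3.18 t 43.25
```

>>> {"fn": "send_rows", "kwargs": {
  "series": [
    [[0,0,15],[0,0,0],2],
    [[0,0,25],[0,0,0],2],
    [[0,0,25],[0,0,0],2],
    [[0,0,18],[0,0,0],2],
    [[0,0,5],[0,0,0],2],
    [[0,0,0],[0,0,0],2],
    [[0,0,0],[0,0,0],2],
    [[0,0,0],[0,0,0],2]
  ]
}}

```text
clock: 44.05
position: [491.5, 15.3, 91.8]
ee_rot: [-0.656, 0.755, -0.001, 0.001]
contact_force: [0.6, 0.4, -0.4]
gripper_width: 2.8
grasp_force: 38.6
```

>>> {"fn": "send_rows", "kwargs": {
  "series": [
    [[0,0,3],[0,0,0],2],
    [[0,0,4],[0,0,0],2],
    [[0,0,4],[0,0,0],2],
    [[0,0,4],[0,0,0],2],
    [[0,0,3],[0,0,0],2],
    [[0,0,0],[0,0,0],2],
    [[0,0,0],[0,0,0],2],
    [[0,0,0],[0,0,0],2]
  ]
}}

```text
clock: 44.85
position: [490.7, 15.1, 72.8]
ee_rot: [-0.656, 0.755, -0.0, 0.0]
contact_force: [-0.4, 0.4, 0.4]
gripper_width: 2.7
grasp_force: 38.6
```

```bash
python3 -c "
from h import *
avg(490.9,14.9,52.7,-8.05,3)"
```

```text
pos [490.7   15.1   72.85] sd [0.01 0.01 0.01] d [ 0.17 -0.22 20.15] turn 0.0005 F [-0.63  0.22 -0.23] w 2.64 t 45.0
```

>>> {"fn": "send_rows", "kwargs": {
  "series": [
    [[0,0,6],[0,0,0],2],
    [[0,0,6],[0,0,0],2],
    [[0,0,5],[0,0,0],2],
    [[0,0,2],[0,0,0],2],
    [[0,0,1],[0,0,0],2],
    [[0,0,0],[0,0,0],2],
    [[0,0,0],[0,0,0],2],
    [[0,0,0],[0,0,0],2]
  ]
}}

```text
clock: 45.8
position: [490.5, 15.1, 52.7]
ee_rot: [-0.656, 0.755, 0.0, 0.0]
contact_force: [0.0, -0.6, -0.3]
gripper_width: 2.8
grasp_force: 38.6
```

>>> {"fn": "send_rows", "kwargs": {
  "series": [
    [[0,0,0],[0,0,0],8],
    [[0,0,0],[0,0,0],14],
    [[0,0,0],[0,0,0],20],
    [[0,0,0],[0,0,0],25],
    [[0,0,0],[0,0,0],25]
  ]
}}

```text
clock: 46.3
position: [490.6, 15.1, 52.7]
ee_rot: [-0.656, 0.755, -0.0, 0.0]
contact_force: [0.0, 0.3, 0.3]
gripper_width: 25.0
grasp_force: 0.0
```

>>> {"fn": "send_rows", "kwargs": {
  "series": [
    [[0,0,-10],[0,0,0],25],
    [[0,0,-20],[0,0,0],25],
    [[0,0,-30],[0,0,0],25],
    [[0,0,-40],[0,0,0],25],
    [[0,0,-25],[0,0,0],25],
    [[30,0,0],[0,0,0],45],
    [[40,0,0],[0,0,0],45],
    [[30,0,0],[0,0,0],45]
  ]
}}

```text
clock: 47.1
position: [476.3, -85.2, 178.9]
ee_rot: [-0.656, 0.755, -0.0, 0.001]
contact_force: [0.2, 0.5, 0.1]
gripper_width: 45.2
grasp_force: 0.0
```

```bash
python3 -c "
from h import *
go(0,0,0,0)
a=get_image('side')[:,:,::-1];b=get_image('top')[:,:,::-1]
cv2.imwrite('pics/top6.png',b);cv2.imwrite('pics/side6.png',a)
cv2.imwrite('pics/v6.png',np.hstack([cv2.resize(a[130:300,130:350],(440,340)),cv2.resize(b[130:290,130:310],(360,320))[:320].copy() if 0 else cv2.resize(b[130:300,130:310],(360,340))]))"
```

```text
d [-18.03 483.73 178.21] turn -0.1396 pos [476.25 -85.18 178.9 ] tilt [ 1.5e-03  2.0e-04 -1.0e+00] F [0.18 0.54 0.13] w 45.21 g 0.0 t 47.1 j6 -0.3
```

View pics/v6.png

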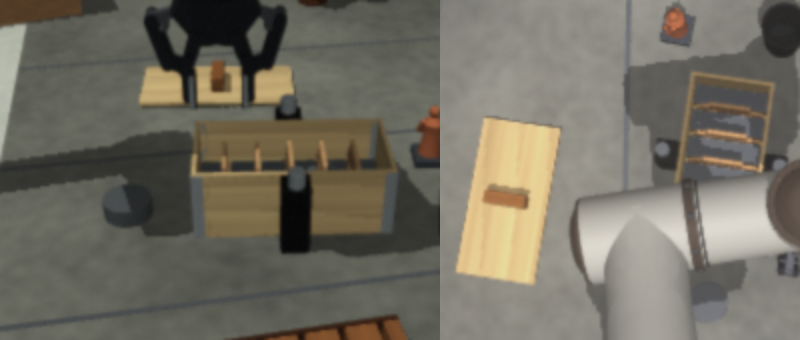

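The case holds all five panels, with tops at side-crop x≈225, 258, 291, 323 and 353. The lid is fully visible in the top crop, with its grip at (505,197). Measuring it now.

```bash
python3 - <<'E'
from h import *
t=cv2.imread("pics/top6.png"); hsv=cv2.cvtColor(t,cv2.COLOR_BGR2HSV)
def rect(mask,z,name):
    cs,_=cv2.findContours(mask,0,cv2.CHAIN_APPROX_NONE)
    c=max(cs,key=cv2.contourArea).reshape(-1,2); w=cast("top",c,z)[:,:2].astype(np.float32); print(name,cv2.minAreaRect(w))
def roi(m,x0,y0,x1,y1):
    o=np.zeros_like(m);o[y0:y1,x0:x1]=m[y0:y1,x0:x1];return o
rect(roi(cv2.inRange(hsv,(8,60,110),(30,255,255)),130,180,193,280),11,"lid")
g=roi(cv2.inRange(hsv,(5,125,0),(18,255,255)),145,215,180,242); rect(g,37,"grip37"); 
g=roi(cv2.inRange(hsv,(5,125,130),(18,255,255)),145,215,180,242); rect(g,37,"griptop"); 
avg(514,321,176,-8.4,2)
E
```

```text
lid ((517.9625244140625, 324.84747314453125), (121.85205078125, 239.19981384277344), 81.55021667480469)
grip37 ((517.6796264648438, 323.744140625), (62.70697784423828, 18.5831356048584), 81.65838623046875)
griptop ((517.6796264648438, 323.744140625), (62.70697784423828, 18.5831356048584), 81.65838623046875)
pos [476.46 -84.85 178.42] sd [0.16 0.41 0.05] d [-407.08   20.34    2.5 ] turn 0.0044 F [ 0.28  0.06 -0.1 ] w 44.62 t 47.3
```

>>> {"fn": "send_rows", "kwargs": {
  "series": [
    [[-34,1.3,0],[0,0,0],40],
    [[-48,1.8,0],[0,0,0],40],
    [[-48,1.8,0],[0,0,0],40],
    [[-48,1.8,0],[0,0,0],40],
    [[-48,1.8,0],[0,0,0],40],
    [[-48,1.8,0],[0,0,0],40],
    [[-48,1.8,0],[0,0,0],40],
    [[-48,1.8,0],[0,0,0],40]
  ]
}}

```text
clock: 48.1
position: [513.8, 287.7, 178.2]
ee_rot: [-0.657, 0.754, -0.0, 0.0]
contact_force: [0.9, -0.1, 0.6]
gripper_width: 40.4
grasp_force: 0.0
```

>>> {"fn": "send_rows", "kwargs": {
  "series": [
    [[-26,1,0],[0,0,0],40],
    [[-13,0.5,30],[0,0,0.005],40],
    [[0,0,30],[0,0,0],40],
    [[0,0,30],[0,0,0],40],
    [[0,0,15],[0,0,0],40],
    [[0,0,0],[0,0,0],40],
    [[0,0,0],[0,0,0],40],
    [[0,0,0],[0,0,0],40]
  ]
}}

```text
clock: 48.9
position: [519.1, 324.4, 74.3]
ee_rot: [-0.654, 0.756, -0.0, 0.001]
contact_force: [-0.9, 0.3, 0.2]
gripper_width: 39.8
grasp_force: 0.0
```

```bash
python3 -c "
from h import *
avg(518.5,324,15,-8.4,3)
a=get_image('side')[:,:,::-1];b=get_image('top')[:,:,::-1]
cv2.imwrite('pics/v7.png',np.hstack([cv2.resize(a[120:210,180:300],(480,360),interpolation=2),cv2.resize(b[180:280,120:208],(316,360))]))"
```

```text
pos [519.02 323.98  74.22] sd [0.07 0.18 0.13] d [ 0.19  0.62 59.21] turn 0.002 F [-0.16 -0.32 -0.3 ] w 39.73 t 49.05
```

View pics/v7.png

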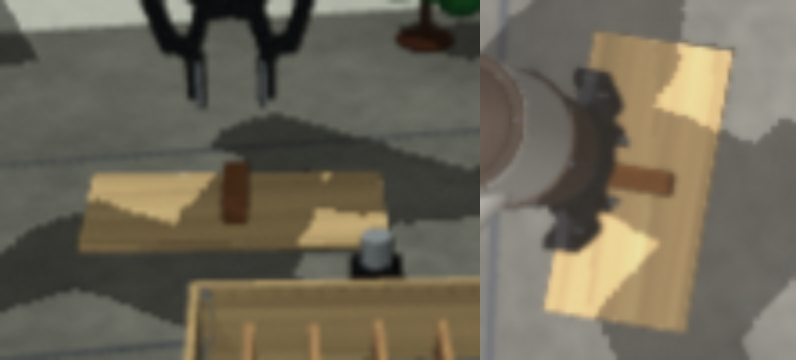

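The fingers at (198,95) and (265,95) straddle the lid grip at (235,190) in the side crop. Next I descend and grip.

>>> {"fn": "send_rows", "kwargs": {
  "series": [
    [[0.2,0.5,15],[0,0,0],40],
    [[0,0,20],[0,0,0],40],
    [[0,0,15],[0,0,0],40],
    [[0,0,8],[0,0,0],40],
    [[0,0,0],[0,0,0],40],
    [[0,0,0],[0,0,0],30],
    [[0,0,0],[0,0,0],26],
    [[0,0,0],[0,0,0],26]
  ]
}}

```text
clock: 49.95
position: [518.4, 323.5, 15.6]
ee_rot: [-0.654, 0.756, 0.0, 0.001]
contact_force: [0.8, -0.8, -0.1]
gripper_width: 26.0
grasp_force: 0.0
```

>>> {"fn": "send_rows", "kwargs": {
  "series": [
    [[0,0,0],[0,0,0],20],
    [[0,0,0],[0,0,0],17],
    [[0,0,0],[0,0,0],15],
    [[0,0,0],[0,0,0],15],
    [[0,0,0],[0,0,0],15],
    [[0,0,0],[0,0,0],15]
  ]
}}

```text
clock: 50.55
position: [517.9, 323.1, 14.7]
ee_rot: [-0.654, 0.756, 0.0, 0.0]
contact_force: [-1.2, 0.1, 0.4]
gripper_width: 14.9
grasp_force: 0.0
```

```bash
python3 -c "
from h import *
avg(518.5,324,15,-8.4,3)"
```

```text
pos [517.92 323.05  14.68] sd [0.01 0.01 0.  ] d [-1.03 -0.43 -0.32] turn 0.0016 F [-0.01  0.31  0.19] w 14.91 t 50.7
```

```bash
python3 -c "
from h import *
a=get_image('side')[:,:,::-1];b=get_image('top')[:,:,::-1]
cv2.imwrite('pics/v8.png',np.hstack([cv2.resize(a[110:220,150:310],(480,330),interpolation=2),cv2.resize(b[160:280,110:226],(319,330))]))"
```

```text
(no output)
```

View pics/v8.png

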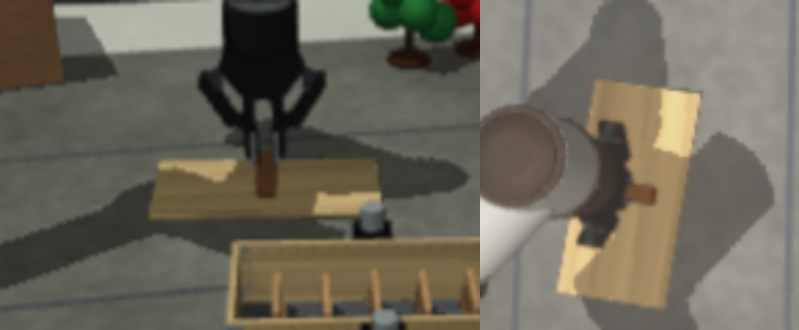

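```bash
python3 -c "
from h import *
s=monitor.read_state();p=s['position'];print(p,proj('side',[p]),proj('top',[p]),proj('side',[(518.5,324,37),(514,293,37)]),proj('top',[(518.5,324,37),(514,293,37)]))
t=get_image('top')[:,:,::-1];hsv=cv2.cvtColor(np.ascontiguousarray(t),cv2.COLOR_BGR2HSV)
m=cv2.inRange(hsv,(8,60,80),(30,255,255));m[:,:125]=0;m[:,205:]=0;m[:175]=0;m[285:]=0
cs,_=cv2.findContours(m,0,2);c=max(cs,key=cv2.contourArea).reshape(-1,2)
print(cv2.minAreaRect(cast('top',c,11)[:,:2].astype(np.float32)), c.min(0),c.max(0))
"
```

```text
[517.92698813 323.05306431  14.70072233] [[238.34290358 170.80263695]] [[164.16871903 229.47398365]] [[238.24715678 164.38678428]
 [238.03021016 169.0649633 ]] [[161.9908706  228.6924073 ]
 [172.34206753 230.27225669]]
((517.7291259765625, 324.9046630859375), (121.90886688232422, 239.28834533691406), 81.62837219238281) [138 189] [190 272]
```

```bash
python3 -c "
from h import *
print(proj('side',[(528.8,-302.9,129),(528.8,-302.9,149),(517.9,323,14.7),(517.9,323,35),(507.9,323,14.7),(527.9,323,14.7)]))
a=get_image('side'); print('dark rows near fingers (V by row)')
for r in range(140,182,2): print(r,[int(a[r,c].max()) for c in range(222,256,1)])
"
```

```text
[[287.68435612 282.51647195]
 [288.10539519 273.87031232]
 [238.33650951 170.81132193]
 [238.11801722 165.11268418]
 [235.19723941 171.06336065]
 [241.46682871 170.56010933]]
dark rows near fingers (V by row)
140 [20, 26, 59, 94, 98, 92, 70, 33, 17, 15, 13, 14, 15, 14, 14, 14, 14, 14, 14, 13, 14, 12, 17, 29, 64, 95, 103, 101, 83, 41, 22, 19, 17, 15]
142 [15, 14, 20, 46, 76, 96, 97, 88, 63, 22, 14, 14, 15, 19, 22, 25, 23, 21, 15, 15, 15, 19, 48, 89, 103, 106, 99, 74, 34, 13, 15, 14, 16, 31]
144 [14, 14, 14, 17, 42, 80, 97, 97, 80, 27, 14, 15, 39, 74, 93, 100, 96, 79, 43, 17, 15, 20, 55, 98, 101, 92, 63, 27, 15, 14, 15, 18, 41, 78]
146 [20, 14, 15, 13, 13, 25, 54, 83, 77, 26, 14, 17, 42, 81, 98, 101, 100, 94, 65, 22, 15, 18, 45, 77, 67, 45, 19, 14, 14, 15, 24, 55, 90, 102]
148 [76, 42, 17, 14, 14, 14, 13, 19, 18, 13, 14, 16, 41, 78, 96, 99, 98, 96, 79, 26, 14, 13, 15, 17, 15, 14, 14, 14, 15, 25, 58, 92, 103, 103]
150 [100, 85, 45, 20, 16, 12, 14, 15, 15, 13, 15, 16, 27, 53, 73, 71, 60, 57, 47, 21, 15, 14, 14, 13, 14, 15, 15, 16, 31, 68, 96, 100, 102, 101]
152 [97, 97, 92, 78, 63, 60, 5
[... 1586 characters left out ...]
, 107, 106, 105, 105, 104, 104]
174 [103, 103, 103, 103, 103, 103, 103, 102, 103, 103, 102, 101, 94, 76, 62, 62, 62, 64, 66, 73, 90, 101, 101, 102, 102, 103, 102, 102, 102, 103, 102, 103, 104, 126]
176 [103, 104, 104, 105, 104, 104, 104, 103, 104, 104, 105, 103, 105, 101, 95, 93, 93, 93, 93, 97, 104, 105, 105, 106, 106, 106, 106, 106, 107, 107, 107, 107, 111, 143]
178 [106, 107, 107, 106, 107, 106, 107, 106, 107, 106, 107, 107, 106, 107, 107, 106, 107, 106, 106, 107, 106, 107, 106, 106, 105, 106, 106, 106, 105, 105, 106, 108, 130, 169]
180 [95, 94, 94, 94, 95, 95, 95, 95, 95, 94, 94, 94, 95, 93, 95, 97, 103, 103, 103, 101, 101, 101, 101, 102, 102, 101, 102, 101, 102, 103, 102, 109, 136, 169]
```

The side image shows the fingertips ending at row 163, where the TCP should project to row 171. The tips therefore sit about 24 mm above the reported TCP and have closed just above the bar. I'll open and descend further, watching the force.

>>> {"fn": "send_rows", "kwargs": {
  "series": [
    [[0,0,0],[0,0,0],32],
    [[0,0,0],[0,0,0],40],
    [[0,0,1.5],[0,0,0],40],
    [[0,0,1.5],[0,0,0],40],
    [[0,0,0],[0,0,0],40]
  ]
}}

```text
clock: 51.4
position: [517.7, 322.9, 11.4]
ee_rot: [-0.654, 0.757, 0.0, -0.0]
contact_force: [0.7, 0.4, -0.6]
gripper_width: 40.2
grasp_force: 0.0
```

>>> {"fn": "send_rows", "kwargs": {
  "series": [
    [[0,0,1],[0,0,0],40],
    [[0,0,1],[0,0,0],40],
    [[0,0,0],[0,0,0],40],
    [[0,0,0],[0,0,0],40]
  ]
}}

```text
clock: 51.8
position: [517.9, 323.0, 9.7]
ee_rot: [-0.654, 0.756, -0.0, -0.0]
contact_force: [0.4, -0.4, -0.8]
gripper_width: 40.3
grasp_force: 0.0
```

```bash
python3 -c "
from h import *
avg(518.5,324,15,-8.4,3)
a=get_image('side')
for r in range(150,180,2): print(r,[int(a[r,c].max()) for c in range(222,256,1)])
b=a[:,:,::-1];cv2.imwrite('pics/v9.png',cv2.resize(b[130:190,200:280],(800,600),interpolation=2))
"
```

```text
pos [517.96 323.1    9.75] sd [0.   0.02 0.02] d [-0.97 -0.4  -5.25] turn 0.0016 F [0.65 0.05 0.38] w 40.41 t 51.95
150 [15, 14, 15, 13, 14, 15, 15, 15, 22, 55, 88, 78, 76, 75, 70, 59, 57, 57, 57, 57, 60, 60, 32, 16, 14, 15, 13, 13, 14, 15, 13, 16, 25, 60]
152 [23, 22, 24, 21, 16, 15, 15, 15, 20, 35, 55, 57, 57, 55, 55, 53, 51, 54, 53, 54, 54, 51, 40, 16, 15, 14, 15, 15, 17, 20, 22, 30, 59, 86]
154 [90, 93, 96, 79, 44, 18, 15, 20, 24, 28, 48, 55, 55, 55, 54, 53, 53, 54, 54, 54, 53, 52, 43, 22, 24, 16, 17, 29, 45, 49, 50, 51, 52, 54]
156 [99, 92, 72, 58, 48, 30, 23, 43, 59, 35, 42, 49, 48, 50, 50, 49, 47, 47, 47, 46, 44, 44, 45, 52, 57, 22, 21, 35, 46, 47, 47, 48, 48, 48]
158 [86, 81, 74, 74, 65, 41, 25, 46, 63, 42, 40, 52, 52, 52, 52, 52, 52, 51, 51, 52, 52, 51, 49, 54, 58, 25, 23, 40, 53, 55, 54, 54, 55, 54]
160 [97, 95, 94, 95, 86, 60, 26, 43, 62, 45, 46, 54, 56, 54, 56, 58, 60, 59, 60, 57, 50, 53, 51, 53, 59, 30, 22, 39, 51, 53, 53, 55, 55, 55]
162 [103, 104, 106, 108, 104, 82, 33, 41, 63, 44, 46, 58, 58, 58, 61, 62, 62, 64, 63, 59, 51, 56, 53, 54, 60, 31, 29, 46, 56, 56, 57, 58, 
[... 606 characters left out ...]
07, 106, 106, 107, 107]
172 [109, 109, 109, 109, 109, 109, 109, 109, 109, 109, 109, 108, 102, 81, 67, 67, 69, 70, 71, 75, 90, 106, 107, 106, 107, 107, 108, 107, 107, 104, 103, 104, 104, 104]
174 [103, 103, 103, 103, 103, 104, 103, 104, 103, 103, 102, 102, 94, 76, 62, 61, 63, 64, 67, 73, 88, 101, 102, 101, 101, 103, 102, 102, 102, 102, 102, 103, 105, 125]
176 [103, 105, 103, 103, 103, 105, 105, 104, 104, 104, 104, 105, 104, 100, 94, 93, 93, 93, 94, 97, 104, 106, 105, 107, 106, 106, 106, 107, 107, 106, 107, 110, 131, 169]
178 [106, 107, 108, 107, 107, 106, 107, 107, 106, 107, 107, 106, 106, 106, 107, 106, 106, 107, 106, 107, 107, 108, 106, 106, 106, 106, 106, 104, 106, 105, 105, 108, 130, 170]
```

View pics/v9.png

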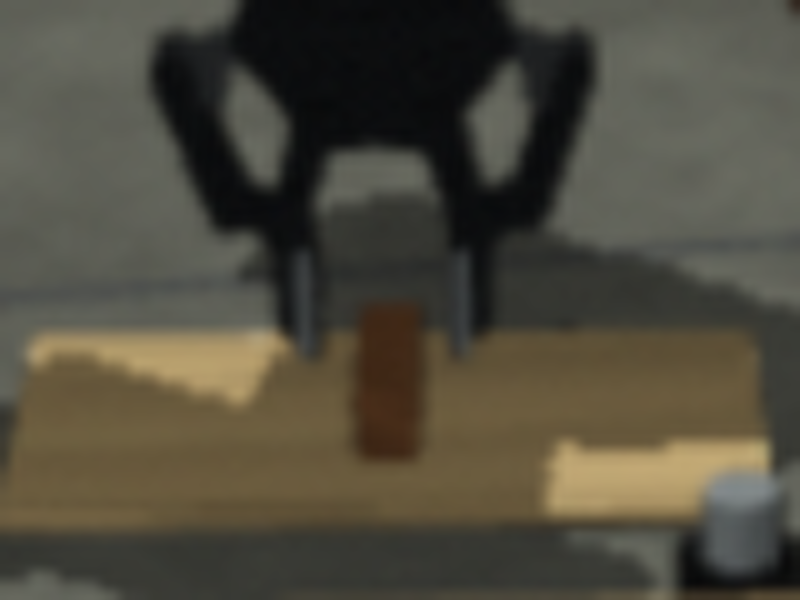

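The bar (390,305–455) is centred between the finger pads, whose tips are at (308,355) and (460,350). The tips are clearly well above the plate, so I go down another 14 mm in small steps.

>>> {"fn": "send_rows", "kwargs": {
  "series": [
    [[0,0,2],[0,0,0],40],
    [[0,0,2],[0,0,0],40],
    [[0,0,2],[0,0,0],40],
    [[0,0,0],[0,0,0],40]
  ]
}}

```text
clock: 52.4
position: [517.7, 322.8, 3.2]
ee_rot: [-0.654, 0.756, -0.0, -0.0]
contact_force: [-0.1, -0.6, 0.8]
gripper_width: 39.6
grasp_force: 0.0
```

>>> {"fn": "send_rows", "kwargs": {
  "series": [
    [[0,0,2],[0,0,0],40],
    [[0,0,2],[0,0,0],40],
    [[0,0,0],[0,0,0],40]
  ]
}}

```text
clock: 52.7
position: [517.7, 322.9, -0.7]
ee_rot: [-0.654, 0.757, 0.0, -0.0]
contact_force: [0.4, 0.0, -0.1]
gripper_width: 40.0
grasp_force: 0.0
```

>>> {"fn": "send_rows", "kwargs": {
  "series": [
    [[0,0,2],[0,0,0],40],
    [[0,0,2],[0,0,0],40],
    [[0,0,0],[0,0,0],40],
    [[0,0,0],[0,0,0],40]
  ]
}}

```text
clock: 53.1
position: [517.9, 323.0, -4.4]
ee_rot: [-0.654, 0.756, -0.0, -0.0]
contact_force: [-0.4, 0.1, 0.0]
gripper_width: 39.5
grasp_force: 0.0
```

```bash
python3 -c "
from h import *
avg(518.5,324,15,-8.4,3)
a=get_image('side')
for r in range(156,178,2): print(r,[int(a[r,c].max()) for c in range(226,254,1)])
"
```

```text
pos [517.98 323.1   -4.25] sd [0.   0.02 0.03] d [ -0.97  -0.38 -19.25] turn 0.0016 F [-0.35 -0.03 -0.21] w 39.95 t 53.25
156 [13, 14, 13, 14, 16, 27, 44, 50, 48, 49, 50, 49, 47, 48, 47, 46, 44, 43, 35, 16, 14, 13, 14, 14, 16, 18, 17, 20]
158 [38, 21, 17, 18, 23, 26, 38, 51, 53, 53, 52, 51, 52, 51, 51, 51, 52, 50, 42, 23, 23, 16, 17, 30, 46, 49, 52, 52]
160 [83, 52, 23, 41, 61, 40, 40, 54, 56, 54, 56, 59, 58, 59, 60, 57, 50, 52, 50, 53, 58, 29, 22, 39, 51, 53, 54, 54]
162 [100, 72, 26, 40, 63, 42, 42, 57, 59, 58, 60, 62, 63, 63, 64, 60, 51, 57, 53, 54, 60, 30, 24, 41, 54, 56, 57, 56]
164 [163, 111, 34, 40, 65, 52, 63, 93, 96, 86, 67, 64, 64, 64, 65, 66, 76, 94, 82, 56, 59, 31, 33, 67, 94, 96, 95, 94]
166 [129, 85, 31, 34, 56, 51, 60, 93, 90, 73, 63, 63, 64, 64, 64, 64, 74, 92, 81, 58, 60, 31, 41, 76, 92, 95, 95, 94]
168 [100, 94, 84, 78, 73, 64, 64, 95, 94, 79, 65, 64, 63, 63, 64, 67, 80, 97, 87, 62, 72, 81, 93, 100, 102, 102, 103, 102]
170 [104, 105, 105, 102, 94, 94, 98, 103, 94, 74, 72, 71, 69, 68, 66, 69, 83, 103, 103, 97, 98, 102, 106, 107, 106, 107, 107, 107]
172 [109, 110, 109, 109, 109, 109, 109, 109, 102, 81, 66, 67, 68, 71, 70, 75, 90, 105, 107, 107, 108, 108, 107, 107, 106, 104, 104, 103]
174 [102, 103, 103, 102, 103, 103, 102, 101, 95, 75, 62, 61, 63, 65, 66, 73, 89, 101, 102, 101, 102, 102, 103, 103, 103, 102, 102, 102]
176 [104, 104, 104, 103, 104, 103, 103, 104, 104, 101, 95, 92, 93, 93, 92, 96, 104, 106, 105, 105, 105, 107, 106, 106, 106, 106, 106, 109]
```

>>> {"fn": "send_rows", "kwargs": {
  "series": [
    [[0,0,0],[0,0,0],30],
    [[0,0,0],[0,0,0],24],
    [[0,0,0],[0,0,0],20],
    [[0,0,0],[0,0,0],16],
    [[0,0,0],[0,0,0],14],
    [[0,0,0],[0,0,0],14],
    [[0,0,0],[0,0,0],14]
  ]
}}

```text
clock: 54.0
position: [518.1, 323.2, -3.9]
ee_rot: [-0.654, 0.756, -0.0, 0.0]
contact_force: [-1.0, -0.4, 2.7]
gripper_width: 18.7
grasp_force: 60.6
```

```bash
python3 -c "
from h import *
avg(570.4,3.6,176,-8.05,3)
"
```

```text
pos [518.12 323.18  -3.97] sd [0.   0.01 0.01] d [ 308.62  -97.94 -180.03] turn -0.0044 F [-0.09 -0.32  3.98] w 18.43 t 54.15
```

>>> {"fn": "send_rows", "kwargs": {
  "series": [
    [[0,0,-5],[0,0,0],14],
    [[0,0,-10],[0,0,0],14],
    [[0,0,-20],[0,0,0],14],
    [[0,0,-30],[0,0,0],14],
    [[0,0,-30],[0,0,0],14],
    [[0,0,-30],[0,0,0],14],
    [[0,0,-20],[0,0,0],14],
    [[0,0,-5],[0,0,0],14]
  ]
}}

```text
clock: 54.95
position: [519.0, 324.0, 149.0]
ee_rot: [-0.654, 0.756, 0.0, 0.003]
contact_force: [-0.0, -0.8, -0.6]
gripper_width: 18.2
grasp_force: 60.1
```

>>> {"fn": "send_rows", "kwargs": {
  "series": [
    [[25,-7.9,0],[0,0,0],14],
    [[40,-12.7,0],[0,0,0],14],
    [[45,-14.2,0],[0,0,0],14],
    [[45,-14.2,0],[0,0,0],14],
    [[45,-14.2,0],[0,0,0],14],
    [[45,-14.2,0],[0,0,0],14],
    [[40,-12.7,0],[0,0,0],14],
    [[24.4,-7.8,0],[0,0,0],14]
  ]
}}

```text
clock: 55.75
position: [569.0, -0.1, 144.4]
ee_rot: [-0.653, 0.757, 0.001, -0.001]
contact_force: [-0.3, 0.4, -1.3]
gripper_width: 18.7
grasp_force: 60.1
```

>>> {"fn": "send_rows", "kwargs": {
  "series": [
    [[0,0,0],[0,0,-0.0044],14],
    [[0,0,0],[0,0,0],14],
    [[0,0,0],[0,0,0],14],
    [[0,0,0],[0,0,0],14]
  ]
}}

```text
clock: 56.15
position: [569.8, 3.8, 145.4]
ee_rot: [-0.656, 0.755, 0.0, -0.0]
contact_force: [-0.8, 1.2, -2.0]
gripper_width: 18.5
grasp_force: 60.1
```

```bash
python3 -c "
from h import *
avg(570.3,2.8,95,-8.05,3)
b=get_image('top')[:,:,::-1];a=get_image('side')[:,:,::-1]
cv2.imwrite('pics/side10.png',a);cv2.imwrite('pics/top10.png',b)
cv2.imwrite('pics/v10.png',np.hstack([cv2.resize(a[140:270,200:350],(480,416),interpolation=2),cv2.resize(b[150:270,220:312],(319,416))]))
"
```

```text
pos [569.97   3.73 145.63] sd [0.03 0.09 0.06] d [ 0.88 -0.46 50.63] turn 0.0014 F [ 0.08  0.04 -1.65] w 18.18 t 56.3
```

View pics/v10.png

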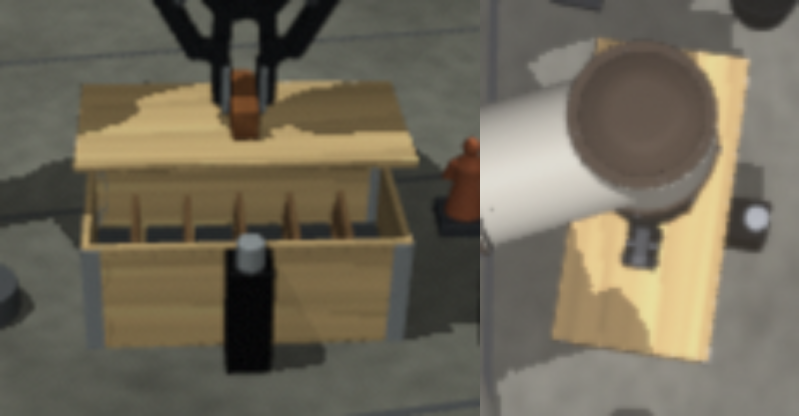

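The lid hangs level over the case, and its front edge at (75–415,165) spans the case rim evenly. Lower it close and check the offset numerically.

>>> {"fn": "send_rows", "kwargs": {
  "series": [
    [[0.4,-0.2,10],[0,0,0],14],
    [[0,0,15],[0,0,0],14],
    [[0,0,15],[0,0,0],14],
    [[0,0,9],[0,0,0],14],
    [[0,0,0],[0,0,0],14],
    [[0,0,0],[0,0,0],14],
    [[0,0,0],[0,0,0],14]
  ]
}}

```text
clock: 57.1
position: [570.9, 2.4, 97.5]
ee_rot: [-0.656, 0.755, -0.0, 0.001]
contact_force: [-0.1, -0.8, -0.8]
gripper_width: 18.7
grasp_force: 60.0
```

```bash
python3 - <<'E'
from h import *
avg(570.3,2.8,83,-8.05,3)
p=monitor.read_state()["position"]; z=p[2]+4+11
im=np.ascontiguousarray(get_image("top")[:,:,::-1]);cv2.imwrite("pics/top11.png",im)
m=cv2.inRange(cv2.cvtColor(im,cv2.COLOR_BGR2HSV),(8,60,80),(30,255,255));m[:,:232]=0;m[:,308:]=0;m[:150]=0;m[262:]=0
cs,_=cv2.findContours(m,0,1);c=max(cs,key=cv2.contourArea).reshape(-1,2)
print(z,cv2.minAreaRect(cast("top",c,z)[:,:2].astype(np.float32)))
# same contour bottom part, initial case rim bottom/right
t=cv2.imread("pics/top0.png");m0=cv2.inRange(cv2.cvtColor(t,cv2.COLOR_BGR2HSV),(8,60,80),(30,255,255));m0[:,:232]=0;m0[:,308:]=0;m0[:150]=0;m0[262:]=0
cs,_=cv2.findContours(m0,0,1);c0=max(cs,key=cv2.contourArea).reshape(-1,2)
a=np.radians(-8.05);ex=np.array([np.cos(a),np.sin(a)]);ey=np.array([-np.sin(a),np.cos(a)])
for n,cc,zz in(("lid",c,z),("case",c0,92)):
    w=cast("top",cc,zz)[:,:2]-(570,4); X,Y=w@ex,w@ey
    print(n,"-x edge",np.sort(X)[:12].mean().round(1),"-y edge",np.sort(Y)[:25].mean().round(1),"+y edge (x<-60)",np.sort(Y[X<-60])[-8:].mean().round(1),"+x",np.sort(X)[-8:].mean().round(1))
E
```

```text
pos [570.75   2.44  97.46] sd [0.08 0.02 0.05] d [-0.28  0.51 14.46] turn -0.0 F [-0.52 -0.22 -1.55] w 18.71 t 57.25
112.39361949977207 ((569.8126831054688, 4.470314025878906), (122.83990478515625, 240.47244262695312), 81.75830078125)
lid -x edge -119.9 -y edge -59.8 +y edge (x<-60) 60.9 +x 119.3
case -x edge -119.6 -y edge -60.2 +y edge (x<-60) 60.9 +x 121.6
```

>>> {"fn": "send_rows", "kwargs": {
  "series": [
    [[0,0,3],[0,0,0],14],
    [[0,0,3],[0,0,0],14],
    [[0,0,3],[0,0,0],14],
    [[0,0,3],[0,0,0],14],
    [[0,0,1],[0,0,0],14],
    [[0,0,0],[0,0,0],14],
    [[0,0,0],[0,0,0],14]
  ]
}}

```text
clock: 58.0
position: [570.3, 2.3, 83.7]
ee_rot: [-0.656, 0.755, -0.0, 0.0]
contact_force: [0.2, 0.8, -1.8]
gripper_width: 17.9
grasp_force: 60.1
```

```bash
python3 -c "
from h import *
avg(570.3,2.8,83,-8.05,3)"
```

```text
pos [570.35   2.37  83.83] sd [0.02 0.01 0.02] d [-0.42  0.11  0.83] turn -0.0001 F [ 0.63  0.01 -1.97] w 18.58 t 58.15
```

>>> {"fn": "send_rows", "kwargs": {
  "series": [
    [[0,0,0.7],[0,0,0],14],
    [[0,0,0.5],[0,0,0],14],
    [[0,0,0],[0,0,0],14],
    [[0,0,0],[0,0,0],14]
  ]
}}

```text
clock: 58.55
position: [570.4, 2.4, 83.0]
ee_rot: [-0.656, 0.755, -0.0, 0.0]
contact_force: [-2.0, 0.6, 3.0]
gripper_width: 18.2
grasp_force: 60.6
```

>>> {"fn": "send_rows", "kwargs": {
  "series": [
    [[0,0,0],[0,0,0],21],
    [[0,0,0],[0,0,0],25],
    [[0,0,0],[0,0,0],32],
    [[0,0,0],[0,0,0],40],
    [[0,0,0],[0,0,0],40]
  ]
}}

```text
clock: 59.05
position: [570.3, 2.3, 82.4]
ee_rot: [-0.656, 0.755, -0.0, -0.0]
contact_force: [1.0, -0.4, -0.5]
gripper_width: 40.4
grasp_force: 0.0
```

>>> {"fn": "send_rows", "kwargs": {
  "series": [
    [[0,0,-10],[0,0,0],40],
    [[0,0,-20],[0,0,0],40],
    [[0,0,-30],[0,0,0],40],
    [[0,0,-30],[0,0,0],40],
    [[0,0,0],[0,0,0],20],
    [[0,0,0],[0,0,0],5],
    [[0,0,0],[0,0,0],0],
    [[0,0,0],[0,0,0],0]
  ]
}}

```text
clock: 59.85
position: [569.5, 2.2, 171.4]
ee_rot: [-0.656, 0.755, 0.001, -0.001]
contact_force: [-0.4, -0.1, -0.6]
gripper_width: -0.2
grasp_force: 0.0
```

```bash
python3 - <<'E'
from h import *
a=np.radians(-8.05);ex=np.array([np.cos(a),np.sin(a)]);ey=np.array([-np.sin(a),np.cos(a)])
c=np.array([570.3,4]); s1=c-83*ey; s2=c+83*ey; print(s1,s2)
avg(s1[0],s1[1],150,-8.05,3)
im=np.ascontiguousarray(get_image("top")[:,:,::-1]);cv2.imwrite("pics/top12.png",im)
m=cv2.inRange(cv2.cvtColor(im,cv2.COLOR_BGR2HSV),(8,60,80),(30,255,255));m[:,:232]=0;m[:,308:]=0;m[:150]=0;m[262:]=0
cs,_=cv2.findContours(m,0,1);k=max(cs,key=cv2.contourArea).reshape(-1,2)
w=cast("top",k,98)[:,:2];print(cv2.minAreaRect(w.astype(np.float32)));w=w-(570,4); X,Y=w@ex,w@ey
print("-x",np.sort(X)[:12].mean().round(1),"-y",np.sort(Y)[:25].mean().round(1),"+y",np.sort(Y[X<-60])[-8:].mean().round(1),"+x",np.sort(X)[-8:].mean().round(1))
E
```

```text
[558.67691076 -78.18213794] [581.92308924  86.18213794]
pos [569.76   2.23 171.58] sd [0.1  0.02 0.1 ] d [81.15 -0.34 21.64] turn -0.0001 F [ 0.37  0.5  -0.43] w 0.0 t 60.0
((570.0467529296875, 4.706901550292969), (123.75468444824219, 240.2845916748047), 82.37996673583984)
-x -119.6 -y -59.9 +y 60.9 +x 119.2
```

>>> {"fn": "send_rows", "kwargs": {
  "series": [
    [[25,0,0],[0,0,0],0],
    [[35,-0.3,0],[0,0,0],0],
    [[21,0,0],[0,0,0],0],
    [[0,0,25],[0,0,0],0],
    [[0,0,25],[0,0,0],0],
    [[0,0,12],[0,0,0],0],
    [[0,0,0],[0,0,0],0],
    [[0,0,0],[0,0,0],0]
  ]
}}

```text
clock: 60.85
position: [559.9, -77.8, 111.1]
ee_rot: [-0.656, 0.755, -0.0, 0.0]
contact_force: [0.3, -0.6, 0.4]
gripper_width: 0.2
grasp_force: 0.0
```

```bash
python3 - <<'E'
from h import *
avg(558.7,-78.2,92,-8.05,3)
E
```

```text
pos [560.22 -77.7  111.74] sd [0.04 0.03 0.08] d [ 0.71  1.48 19.73] turn 0.0006 F [-0.01 -0.59  0.4 ] w -0.17 t 61.0
```

>>> {"fn": "send_rows", "kwargs": {
  "series": [
    [[0.5,1.2,3],[0,0,0],0],
    [[0,0,3],[0,0,0],0],
    [[0,0,3],[0,0,0],0],
    [[0,0,0],[0,0,0],0]
  ]
}}

```text
clock: 61.4
position: [557.5, -78.2, 100.9]
ee_rot: [-0.656, 0.755, 0.0, -0.0]
contact_force: [0.0, -0.0, -0.3]
gripper_width: -0.3
grasp_force: 0.0
```

>>> {"fn": "send_rows", "kwargs": {
  "series": [
    [[0,0,3],[0,0,0],0],
    [[0,0,3],[0,0,0],0],
    [[0,0,3],[0,0,0],0],
    [[0,0,0],[0,0,0],0]
  ]
}}

```text
clock: 61.8
position: [557.5, -78.3, 91.9]
ee_rot: [-0.656, 0.755, 0.0, -0.0]
contact_force: [0.7, 0.8, 1.4]
gripper_width: -0.0
grasp_force: 0.0
```

>>> {"fn": "send_rows", "kwargs": {
  "series": [
    [[0,0,2],[0,0,0],0],
    [[0,0,2],[0,0,0],0],
    [[0,0,0],[0,0,0],0]
  ]
}}

```text
clock: 62.1
position: [557.7, -78.2, 88.2]
ee_rot: [-0.656, 0.755, 0.0, -0.0]
contact_force: [-0.2, -0.3, -0.1]
gripper_width: -0.4
grasp_force: 0.0
```

>>> {"fn": "send_rows", "kwargs": {
  "series": [
    [[0,0,2],[0,0,0],0],
    [[0,0,0],[0,0,0],0]
  ]
}}

```text
clock: 62.3
position: [558.0, -78.2, 86.5]
ee_rot: [-0.656, 0.755, -0.0, 0.0]
contact_force: [-0.6, -0.4, -0.2]
gripper_width: -0.2
grasp_force: 0.0
```

>>> {"fn": "send_rows", "kwargs": {
  "series": [
    [[0,0,2],[0,0,0],0],
    [[0,0,0],[0,0,0],0]
  ]
}}

```text
clock: 62.5
position: [558.1, -78.2, 84.9]
ee_rot: [-0.656, 0.755, -0.0, 0.0]
contact_force: [-1.3, 0.5, 3.4]
gripper_width: 0.2
grasp_force: 1.8
```

>>> {"fn": "send_rows", "kwargs": {
  "series": [
    [[0,0,2],[0,0,0],0],
    [[0,0,0],[0,0,0],0]
  ]
}}

```text
clock: 62.7
position: [558.0, -78.2, 82.8]
ee_rot: [-0.656, 0.755, -0.0, 0.0]
contact_force: [-0.5, 0.4, 3.6]
gripper_width: -0.2
grasp_force: 2.0
```

>>> {"fn": "send_rows", "kwargs": {
  "series": [
    [[0,0,2],[0,0,0],0],
    [[0,0,2],[0,0,0],0],
    [[0,0,0],[0,0,0],0]
  ]
}}

```text
clock: 63.0
position: [558.1, -78.2, 78.7]
ee_rot: [-0.656, 0.755, -0.0, 0.0]
contact_force: [-1.2, 0.8, 4.0]
gripper_width: 0.0
grasp_force: 1.8
```

>>> {"fn": "send_rows", "kwargs": {
  "series": [
    [[0,0,2],[0,0,0],0],
    [[0,0,1],[0,0,0],0],
    [[0,0,0],[0,0,0],0]
  ]
}}

```text
clock: 63.3
position: [558.1, -78.3, 76.5]
ee_rot: [-0.656, 0.755, -0.0, 0.0]
contact_force: [-2.2, 1.3, 7.9]
gripper_width: -0.0
grasp_force: 4.1
```

>>> {"fn": "send_rows", "kwargs": {
  "series": [
    [[0,0,0.7],[0,0,0],0],
    [[0,0,0],[0,0,0],0],
    [[0,0,0],[0,0,0],0]
  ]
}}

```text
clock: 63.6
position: [558.2, -78.2, 76.4]
ee_rot: [-0.656, 0.755, -0.0, 0.0]
contact_force: [-4.1, 1.1, 11.7]
gripper_width: -0.1
grasp_force: 5.7
```

>>> {"fn": "send_rows", "kwargs": {
  "series": [
    [[0,0,-10],[0,0,0],0],
    [[0,0,-25],[0,0,0],0],
    [[0,0,-30],[0,0,0],0],
    [[0,0,-20],[0,0,0],0],
    [[-36,0,0],[0,0,0],0],
    [[-45,0,0],[0,0,0],0],
    [[-45,0,0],[0,0,0],0],
    [[-40,0,0],[0,0,0],0]
  ]
}}

```text
clock: 64.4
position: [581.3, 88.0, 159.6]
ee_rot: [-0.656, 0.755, 0.0, 0.0]
contact_force: [1.0, -0.2, -0.8]
gripper_width: 0.1
grasp_force: 0.0
```

>>> {"fn": "send_rows", "kwargs": {
  "series": [
    [[0,0,20],[0,0,0],0],
    [[0,0,25],[0,0,0],0],
    [[0,0,20],[0,0,0],0],
    [[0,0,0],[0,0,0],0],
    [[0,0,0],[0,0,0],0],
    [[0,0,0],[0,0,0],0]
  ]
}}

```text
clock: 65.0
position: [582.2, 86.3, 96.1]
ee_rot: [-0.656, 0.755, -0.001, 0.001]
contact_force: [-0.3, -0.2, 0.6]
gripper_width: -0.1
grasp_force: 0.0
```

```bash
python3 - <<'E'
from h import *
avg(581.9,86.2,86,-8.05,3)
E
```

```text
pos [582.04  86.3   96.15] sd [0.12 0.02 0.08] d [ 0.13  0.15 10.15] turn -0.0002 F [-0.19 -0.05 -0.01] w 0.01 t 65.15
```

>>> {"fn": "send_rows", "kwargs": {
  "series": [
    [[0,0,3],[0,0,0],0],
    [[0,0,3],[0,0,0],0],
    [[0,0,3],[0,0,0],0],
    [[0,0,2],[0,0,0],0],
    [[0,0,0],[0,0,0],0]
  ]
}}

```text
clock: 65.65
position: [581.2, 86.1, 83.9]
ee_rot: [-0.656, 0.755, -0.0, -0.0]
contact_force: [-0.5, -0.3, 2.6]
gripper_width: 0.3
grasp_force: 1.4
```

>>> {"fn": "send_rows", "kwargs": {
  "series": [
    [[0,0,2],[0,0,0],0],
    [[0,0,2],[0,0,0],0],
    [[0,0,2],[0,0,0],0],
    [[0,0,0],[0,0,0],0]
  ]
}}

```text
clock: 66.05
position: [581.2, 86.1, 77.9]
ee_rot: [-0.656, 0.755, -0.0, -0.0]
contact_force: [-1.1, -0.0, 3.5]
gripper_width: -0.3
grasp_force: 1.8
```

>>> {"fn": "send_rows", "kwargs": {
  "series": [
    [[0,0,1.5],[0,0,0],0],
    [[0,0,1],[0,0,0],0],
    [[0,0,0],[0,0,0],0]
  ]
}}

```text
clock: 66.35
position: [581.3, 86.1, 76.5]
ee_rot: [-0.656, 0.755, -0.0, 0.0]
contact_force: [-3.0, -0.7, 8.6]
gripper_width: 0.0
grasp_force: 4.4
```

>>> {"fn": "send_rows", "kwargs": {
  "series": [
    [[0,0,0.7],[0,0,0],0],
    [[0,0,0.3],[0,0,0],0],
    [[0,0,0],[0,0,0],0]
  ]
}}

```text
clock: 66.65
position: [581.3, 86.1, 76.4]
ee_rot: [-0.656, 0.755, -0.0, 0.0]
contact_force: [-4.9, 0.3, 13.4]
gripper_width: 0.0
grasp_force: 6.6
```

Stop reached. Retract clear and do a numeric check of the lid and studs before handing in.

>>> {"fn": "send_rows", "kwargs": {
  "series": [
    [[0,0,-10],[0,0,0],0],
    [[0,0,-25],[0,0,0],0],
    [[0,0,-35],[0,0,0],0],
    [[0,0,-35],[0,0,0],0],
    [[0,0,-35],[0,0,0],0],
    [[-40,0,0],[0,0,0],0],
    [[-40,0,0],[0,0,0],0],
    [[-40,0,0],[0,0,0],0]
  ]
}}

```text
clock: 67.45
position: [598.3, 206.1, 214.5]
ee_rot: [-0.655, 0.755, 0.0, 0.001]
contact_force: [1.3, -0.4, 0.6]
gripper_width: -0.1
grasp_force: 0.0
```

>>> {"fn": "send_rows", "kwargs": {
  "series": [
    [[-45,0,0],[0,0,0],0],
    [[-45,0,0],[0,0,0],0],
    [[-30,0,0],[0,0,0],0],
    [[0,0,0],[0,0,0],0],
    [[0,0,0],[0,0,0],0],
    [[0,0,0],[0,0,0],0]
  ]
}}

```text
clock: 68.05
position: [614.8, 322.9, 214.1]
ee_rot: [-0.655, 0.755, 0.0, -0.0]
contact_force: [0.2, -0.9, -0.2]
gripper_width: 0.4
grasp_force: 0.0
```

```bash
python3 - <<'E'
from h import *
im=np.ascontiguousarray(get_image("top")[:,:,::-1]);sd=np.ascontiguousarray(get_image("side")[:,:,::-1]);s0=cv2.imread("pics/side0.png")
m=cv2.inRange(cv2.cvtColor(im,cv2.COLOR_BGR2HSV),(8,60,80),(30,255,255));m[:,:232]=0;m[:,308:]=0;m[:150]=0;m[262:]=0
cs,_=cv2.findContours(m,0,1);k=max(cs,key=cv2.contourArea).reshape(-1,2)
print(cv2.minAreaRect(cast("top",k,98)[:,:2].astype(np.float32)))
# front stud top row in side view: bluish-grey bright pixels near x=278
for n,a in(("start",s0),("now",sd)):
    for x,r in((278,(200,232)),(274,(165,195))): print(n,x,[int(a[y,x,0]) for y in range(*r)])
print(proj("side",[(558.7,-78.2,112),(558.7,-78.2,102),(581.9,86.2,112),(581.9,86.2,102)]).round(1).tolist())
print(monitor.read_state()["contact_force"],monitor.read_state()["position"])
E
```

```text
((570.4158935546875, 4.539237976074219), (125.78734588623047, 240.59561157226562), 82.10274505615234)
start 278 [70, 70, 70, 70, 69, 67, 66, 65, 66, 70, 74, 75, 82, 119, 134, 138, 138, 135, 106, 89, 88, 87, 87, 87, 81, 50, 21, 6, 7, 10, 8, 7]
start 274 [106, 110, 112, 112, 111, 108, 108, 109, 111, 113, 116, 115, 128, 136, 136, 119, 94, 85, 84, 85, 84, 81, 47, 20, 41, 79, 75, 63, 63, 62]
now 278 [24, 24, 25, 25, 24, 23, 34, 90, 110, 111, 111, 111, 105, 99, 87, 69, 81, 118, 132, 134, 134, 120, 98, 87, 81, 50, 19, 8, 9, 7, 8, 6]
now 274 [51, 52, 54, 55, 53, 54, 53, 53, 52, 49, 48, 46, 47, 49, 58, 112, 131, 134, 130, 94, 54, 40, 39, 38, 40, 39, 39, 40, 40, 40]
[[277.5, 215.2], [277.4, 218.8], [273.2, 178.4], [273.1, 181.8]]
[-0.20849003  0.22918159  1.26455585] [614.95002254 322.56405317 214.64690107]
```

```bash
python3 -c "
from bench import job_done
print(job_done())"
```

```text
the job is handed in; nothing more can be done
None
```

I handed the job in at about 68 s; the bench returned no verdict. By my checks, all five panels stand in the case slots, the lid sits centred within about 1 mm, and both studs hit their stops. The bystanders were not approached, but I didn't re-measure them.

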